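# Set out the breakfast condiment board

## Robot

A 6-joint arm with a two-finger parallel gripper is mounted at the origin on the work surface. World frame = base frame: x ahead of the robot, y to its left, z up, the work surface at z = 0. Lengths are in mm, angles in degrees, forces in N, time in s.
With the tool pointing down it reaches from about 350 to 850 mm from the base axis. Payload 8.1 kg.
Tool frame: the origin (TCP) lies midway between the tips of the shut fingers; the grasp point (between the pads) lies 19 mm behind it; z points along the fingers, x is the direction in which the jaws open and shut, and the axes are right-handed (so a half turn about z gives the same grasp; the last joint's range is limited). The gripper opens to 85 mm and grips with 20 to 120 N. Pads are 22 mm wide; open, the fingers measure 114 mm over their backs; the gripper's body (76 mm by 85 mm) begins 54 mm behind the grasp point. The pads swing forward as they close: fully open they stand 13 mm farther back than shut.
Start: joints at [-80.867, 7.471, 85.268, -0, 87.261, -4.893], TCP at [145.438, -582.111, 196.892] pointing down, gripper open.
Joint ranges: [-169.43, 169.43], [-51.17, 129.36], [1.28, 143.12], [-76.62, 256.62], [0, 156.53], [-152.29, 152.29]. Speed limits (degrees/s): [136.94, 136.94, 159.86, 180, 180, 180].

## Interface

Orientations are given as [roll, pitch, yaw] about the fixed x, y, z axes, in that order (R = Rz(yaw) Ry(pitch) Rx(roll)).
In Python, from bench import monitor, cams, r gives the robot as it stands.
- The arm moves only by the tool jog_arm, never from a script. Its arguments are lists of equal length, an entry for each row: "offset": the shift along the tool's x, y, z in mm, a list of three; "delta_rot": the turn, a rotation vector about the tool's x, y, z in degrees, a list of three; "jaw": the opening in per cent of the stroke, from 0 (shut) to 100 (fully open). In form: {"offset": [[x, y, z], ...], "delta_rot": [[rx, ry, rz], ...], "jaw": [jaw, ...]}. A call has 1 to 20 rows; each row shifts and turns the pose as measured when the row begins, along the tool's axes as they then stand; what a row does not reach is not made up. A row lasts 1/10 s, in which the tool goes at most 50 mm and 8.59 degrees, less where a joint would pass 70% of its speed; a pose out of reach is approached as far as the arm can. A call is refused whole if a number of a shift passes 50 or a number of a turn 8.59, either way. A call with a gripper value outside its range is refused whole. The fingers move at their own pace and stop on an object; "newtons" is the grip in N (left out, the last holds). Time passes only in rows, so rows that do not move let the fingers close. It gives the time, the measured TCP pose, the force and the opening at its end, in the units of the state.
- monitor.sense(): the state, without advancing time (a new reading comes with each control period).
- cams.snapshot(name): name is "side" or "top"; returns (picture, depth): 400x640x3 uint8, red, green, blue; 400x640 float32, mm along the optical axis (not along the pixel's ray), 0 where there is no reading.
- cams.camera_model(name): a dict with "K" (3x3 intrinsics, pixels), "camera_from_world" (4x4, takes a point from world to camera coordinates). Camera axes: x right, y down, z forward; pixel columns grow to the right and rows downward; lengths in mm; the calibration is good to about 2 mm. A picture is of the moment at which its call begins. camera_model takes no time and is no camera call.
- r.hand_in(): hands the job in, once; it reports no verdict.
The state is a dict: "time": time; "joint_pos": joint angles; "qd": joint speeds; "joint_efforts": joint torques, N m; "tool_pos": TCP position; "tcp_rot": TCP orientation; "ft_force": force on the tool from outside, world axes, zero at the start; "wrist_torque": the same for the moment, N m; "finger_gap": finger opening in mm.
Only numpy, scipy, OpenCV 4.12 (cv2) and the standard library are available. Lean on these libraries where they do the work, as an engineer would, in place of code of your own. Each camera call takes 0.05 s, during which the arm holds its last target.

## Task

Set out the condiments on the wooden serving board: the honey jar centred on the round white coaster, the red jam jar centred on the square black coaster, the blue tea tin midway between the two jars with the yellow tin squarely on top of it, and the pepper mill 11 cm straight behind the tins, towards the board's raised back lip. Everything stands upright; set the glass jars down rather than dropping them, and leave the mug and the oil bottle where they are.

Things in the scene. Friction and masses are not known exactly. Their poses are not given: they have to be found in the camera images.
- honey_center (a point): Honey jar: upright closed glass jar, amber-orange with a pale label band and a black lid, 50 mm diameter, 72 mm tall, about 0.2 kg. Starts standing on the counter. Point: its centre, 36 mm above its underside; z is its upright axis.
- jam_center (a point): Jam jar: same shape as the honey jar, dark red with a pale label band and a bright red lid, 50 mm diameter, 72 mm tall, about 0.2 kg. Starts standing on the counter. Point: its centre, 36 mm above its underside; z is its upright axis.
- blue_tin_center (a point): Blue tea tin: plain upright cylinder, blue all over with a thin steel line, flat top and bottom, 52 mm diameter, 44 mm tall, about 0.12 kg. Starts standing on the counter. Point: its centre, 22 mm above its underside; z is its upright axis.
- yellow_tin_center (a point): Yellow tea tin: same shape as the blue one, yellow, 52 mm diameter, 44 mm tall, about 0.12 kg. Starts standing on the counter. Point: its centre, 22 mm above its underside; z is its upright axis.
- mill_center (a point): Pepper mill: upright pale beech mill with a small steel ball on top, 90 mm tall; the body is a plain 44 mm diameter cylinder up to 60 mm above its underside, narrower above. About 0.14 kg. Starts standing on the counter. Point: on its axis, 45 mm above its underside; z is its upright axis.
- board: Fixed wooden serving board, 12 mm thick, 320 mm along its y and 220 mm along its x (from x = -60 to +160 mm). Its origin is on the underside, at the middle of the front row, exactly midway between the two coasters: the tins belong there. Its +x points away from the robot, turned by up to 15 degrees either way, to the back edge, where a dark wooden lip 12 mm wide rises 10 mm above the board. 'Straight behind' is along this +x: the mill belongs at x = 110 mm, y = 0.
- round_coaster: Fixed round white ceramic coaster on the board, 84 mm diameter, 6 mm thick; at one end of the front row, 110 mm from its middle (which end changes). Origin: centre of its underside, on the board's top; its top is 18 mm above the counter.
- square_coaster: Fixed square black slate coaster on the board, 84 mm square, 6 mm thick; at the other end of the front row, 110 mm from its middle. Origin: centre of its underside, on the board's top; its top is 18 mm above the counter.
- mug_center (a point): White mug, a bystander to be left alone: 66 mm diameter, 75 mm tall, handle at its +y. It stands among the things to be moved. Point: its centre, half-way up.
- oil_center (a point): Green glass oil bottle with a black cap, a bystander to be left alone: 54 mm diameter, 170 mm tall, standing at the far left, seen from the robot, beyond the things. Point: its centre, half-way up.
Not all that is in view belongs to the job. What is meant by the part that bears jam_center is not green, and is the larger of those in its own colour.

How it is judged:
By the outcome, as a careful person would: the job done as asked, in the order asked, and still so for the second after the job is handed in, with the robot touching nothing.
It also fails if it takes over 109 s, if anything falls off the work surface, if the arm or the gripper's body presses on something with over 40 N, if the wrist force passes 120 N, or if a joint passes its speed limit or range.

## Working session

There is one attempt and no reset: what is moved stays moved. The work goes in short steps, Python scripts to look and compute and a tool call to move; the robot and the scene stay as the last step left them, time stands still between calls to the robot, and variables do not carry over. Pictures are saved under pics/ and viewed, and the job is handed in when it is done.

Besides the shell and the picture viewer there is one more tool, called after ">>>" by a JSON object that holds its "method" and its "body". jog_arm: Moves the arm, as the interface text tells. Its arguments: {"type":"object","properties":{"offset":{"type":"array","items":{"type":"array","items":{"type":"number"}}},"delta_rot":{"type":"array","items":{"type":"array","items":{"type":"number"}}},"jaw":{"type":"array","items":{"type":"number"}},"newtons":{"type":"number"}},"required":["offset","delta_rot","jaw"]}

```bash
ls; mkdir -p pics; python3 - <<'E'
from bench import monitor,cams,r
import cv2,numpy as np
for n in("top","side"):
    p,d=cams.snapshot(n); cv2.imwrite(f"pics/{n}0.png",p[:,:,::-1]); np.savez(f"pics/{n}0.npz",p=p,d=d)
    print(n,cams.camera_model(n))
print(monitor.sense())
E
```

```text
pics
top {'K': array([[508.37488233,   0.        , 321.88559802],
       [  0.        , 508.37488233, 194.90401202],
       [  0.        ,   0.        ,   1.        ]]), 'camera_from_world': array([[-2.10466624e-02, -9.99650608e-01,  1.59906202e-02,
         6.63312483e+01],
       [-9.96005254e-01,  1.95762858e-02, -8.71223477e-02,
         4.75276508e+02],
       [ 8.67788709e-02, -1.77603764e-02, -9.96069273e-01,
         1.33496912e+03],
       [ 0.00000000e+00,  0.00000000e+00,  0.00000000e+00,
         1.00000000e+00]])}
side {'K': array([[380.90052417,   0.        , 316.26265121],
       [  0.        , 380.90052417, 203.43730694],
       [  0.        ,   0.        ,   1.        ]]), 'camera_from_world': array([[-9.98760609e-01, -4.97288275e-02,  2.07102721e-03,
         4.84444902e+02],
       [-3.80161074e-02,  7.35341534e-01, -6.76629591e-01,
         3.45281801e+01],
       [ 3.21250839e-02, -6.75869715e-01, -7.36320655e-01,
         1.04708619e+03],
       [ 0.00000000e+00,  0.00000000e+00,  0.00000000e+00,
         1.00000000e+00]])}
{'time': 0.1, 'joint_pos': array([-8.08648028e+01,  7.51118036e+00,  8.53228026e+01, -1.13592686e-03,
        8.72616289e+01, -4.89422712e+00]), 'qd': array([ 0.09163996, -0.09386178, -0.10674588, -0.0698825 ,  0.05032926,
        0.028039  ]), 'joint_efforts': array([ 2.99209823e-04, -5.70948350e+01, -5.01945806e+01, -3.13672563e-04,
        8.06372787e-03,  5.14836429e-06]), 'tool_pos': array([ 145.36655223, -581.55714821,  195.947488  ]), 'tcp_rot': array([-1.79992973e+02,  9.53600262e-02, -7.59705146e+01]), 'ft_force': array([-0.11451986,  0.86919126, -0.75856895]), 'wrist_torque': array([-0.05766577, -0.03460023, -0.0074633 ]), 'finger_gap': 85.01479062695486}
```

View pics/top0.png

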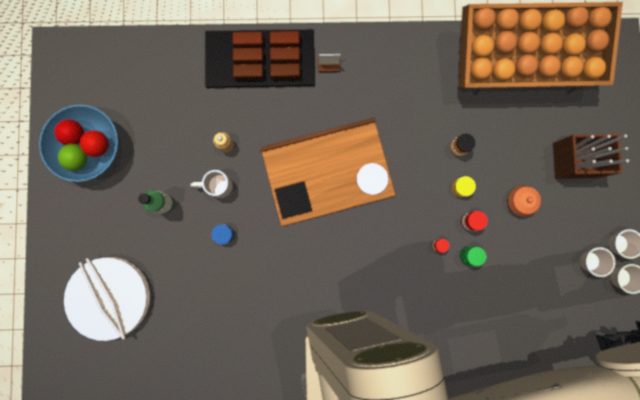

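View pics/side0.png

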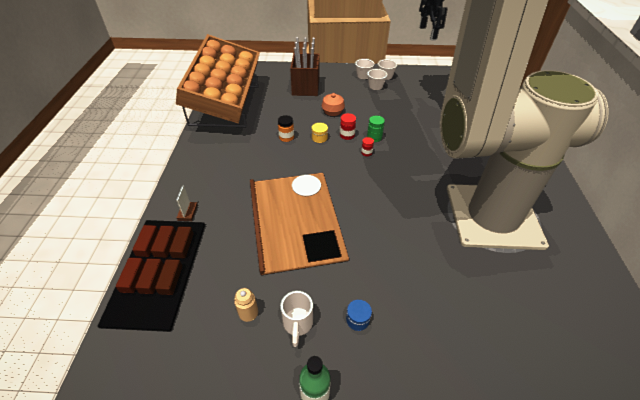

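```bash
cat > h.py <<'E'
import numpy as np,cv2
from bench import monitor,cams,r
def ray(n,uv,z):
    m=cams.camera_model(n);T=m["camera_from_world"];R=T[:3,:3];c=-R.T@T[:3,3]
    d=R.T@np.linalg.inv(m["K"])@np.array([uv[0],uv[1],1.]);return c+d*(z-c[2])/d[2]
def proj(n,X):
    m=cams.camera_model(n);p=m["K"]@(m["camera_from_world"]@np.r_[X,1])[:3];return p[:2]/p[2]
def load(n,k):
    f=np.load(f"pics/{n}{k}.npz");return f["p"],f["d"]
def snap(n,k):
    p,d=cams.snapshot(n);np.savez(f"pics/{n}{k}.npz",p=p,d=d);cv2.imwrite(f"pics/{n}{k}.png",p[:,:,::-1]);return p,d
def crop(p,u,v,w,h,s,name): cv2.imwrite(name,cv2.resize(p[v:v+h,u:u+w,::-1],None,fx=s,fy=s,interpolation=cv2.INTER_CUBIC))
def pts(n,d):
    m=cams.camera_model(n);T=m["camera_from_world"];K=m["K"]
    v,u=np.mgrid[:400,:640];X=np.stack([(u-K[0,2])/K[0,0]*d,(v-K[1,2])/K[1,1]*d,d],-1)
    W=(X-T[:3,3])@T[:3,:3];W[d==0]=np.nan;return W
E
python3 - <<'E'
from h import *
p,d=load("top",0); crop(p,420,120,140,150,5,"pics/c1.png"); crop(p,140,100,270,140,2.9,"pics/c2.png")
q,e=load("side",0); crop(q,260,95,140,75,5.5,"pics/c3.png")
W=pts("top",d);V=pts("side",e)
for n,u,v in[("honey",463,143),("yel",465,187),("jam",476,221),("redsmall",442,246),("green",475,257),("blue",222,235),("mill",223,141),("round",372,178),("sq",293,200),("table",400,250)]: print(n,W[v,u].round(1))
for n,u,v in[("honey",286,121),("yel",320,127),("jam",348,118),("redsmall",368,142),("blue",359,308),("mill",243,293),("round",307,185),("sq",322,246)]: print(n,V[v,u].round(1))
E
```

```text
honey [ 600.7 -312.8   69. ]
yel [ 488.2 -321.1   41.4]
jam [ 397.3 -338.3   65.4]
redsmall [ 334.8 -251.1   51.7]
green [ 305.4 -330.2   69. ]
blue [375.2 318.4  43.2]
mill [615.9 309.   75.6]
round [520.2 -79.4  12.9]
sq [464.3 133.7  21.9]
table [ 325.7 -149.9    3.4]
honey [ 597.7 -308.5   72.8]
yel [ 488.8 -317.8   46.9]
jam [ 399.  -335.4   72.8]
redsmall [ 336.5 -239.7   53.1]
blue [378.  316.5  43.9]
mill [620.2 319.7  91.3]
round [515.6 -74.6  19.7]
sq [463.7 140.6  20.6]
```

View pics/c1.png

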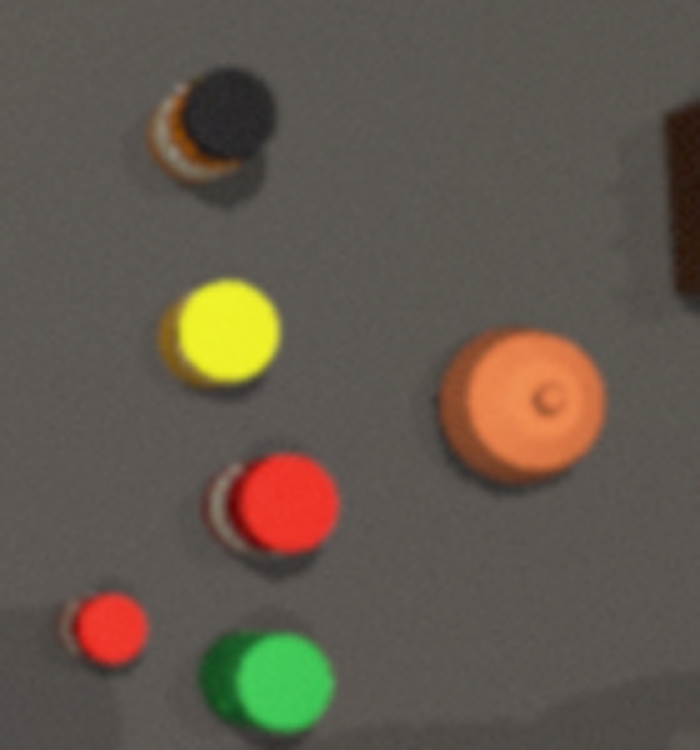

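View pics/c2.png

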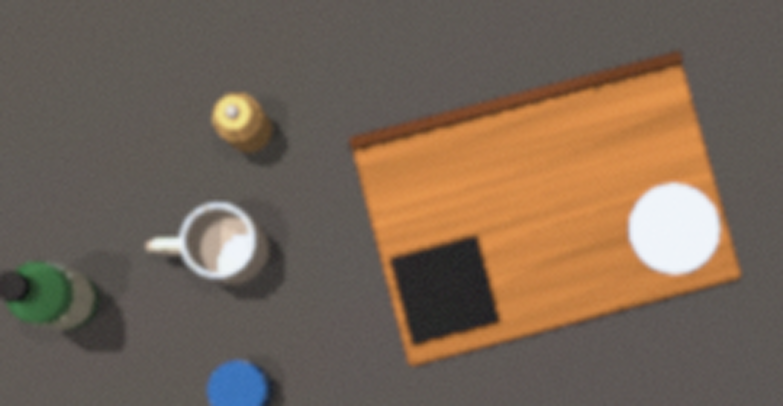

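View pics/c3.png

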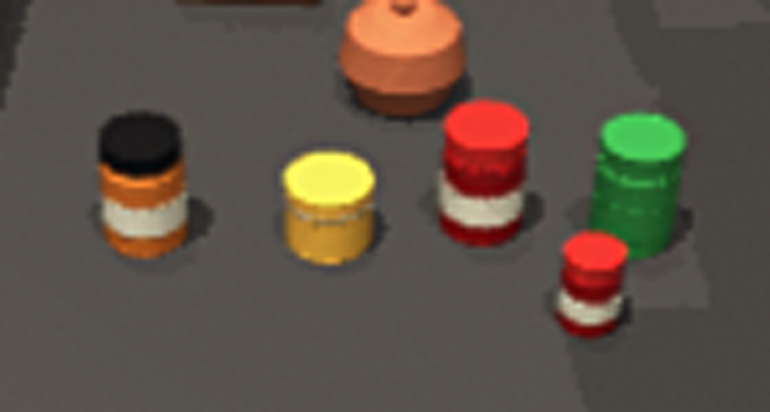

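The pictures show these things, by top-camera pixel:
- **Honey:** black lid at (466,143).
- **Yellow tin:** (465,187).
- **Jam candidates:** large red lid (476,221), small red lid (442,246) and green lid (475,257). The large red one at (476,221) is the jam, since it isn't green and is the bigger red.
- **Blue tin:** (222,235).
- **Mill:** (222,141).
- **Coasters:** round (372,178), square (293,200).

Next I measure each one by mask in both views.

```bash
cat > meas.py <<'E'
from h import *
def blob(p,lo,hi,near,r=30):
    hsv=cv2.cvtColor(p,cv2.COLOR_RGB2HSV);m=cv2.inRange(hsv,np.array(lo),np.array(hi))
    w=np.zeros_like(m);cv2.circle(w,near,r,255,-1);m&=w
    c,_=cv2.findContours(m,cv2.RETR_EXTERNAL,cv2.CHAIN_APPROX_NONE)
    c=max(c,key=cv2.contourArea);M=cv2.moments(c);return np.array([M['m10']/M['m00'],M['m01']/M['m00']]),cv2.contourArea(c),c
E
python3 - <<'E'
from meas import *
p,_=load("top",0);q,_=load("side",0)
H=lambda p,u,v:cv2.cvtColor(p,cv2.COLOR_RGB2HSV)[v,u]
for a in[(466,143),(463,150),(465,187),(476,221),(222,235),(222,138),(372,178),(293,200),(440,200)]:print(a,H(p,*a),end=' ')
print()
for a in[(286,121),(286,117),(320,127),(320,138),(348,117),(348,124),(359,308),(359,320),(245,293),(307,185),(322,246)]:print(a,H(q,*a),end=' ')
print()
T=[("honey",(0,0,0),(180,120,60),(466,143),13,72),("yel",(24,150,190),(34,255,255),(465,187),20,44),("jam",(0,180,190),(8,255,255),(477,221),20,72),("blue",(100,150,120),(125,255,255),(222,235),20,44),("round",(0,0,190),(180,60,255),(372,178),30,18),("sq",(0,0,0),(180,120,50),(293,200),34,18)]
for n,lo,hi,near,r,z in T:
    c,a,ct=blob(p,lo,hi,near,r);X=ray("top",c,z);dep=1335-z
    print("top",n,c.round(1),a,"diam",(2*np.sqrt(a/np.pi)*1290/508).round(1),X.round(1))
    if n=="sq":
        print(cv2.minAreaRect(ct))
        for b in cv2.boxPoints(cv2.minAreaRect(ct)):print(ray("top",b,18).round(1))
S=[("honey",(0,0,0),(180,120,60),(285,121),14,72),("yel",(24,150,200),(34,255,255),(320,127),12,44),("jam",(0,160,200),(8,255,255),(348,118),12,72),("blue",(100,150,90),(125,255,255),(359,308),16,44),("round",(0,0,190),(180,60,255),(307,185),30,18),("sq",(0,0,0),(180,120,40),(322,246),34,18)]
for n,lo,hi,near,r,z in S:
    c,a,ct=blob(q,lo,hi,near,r);print("side",n,c.round(1),cv2.boundingRect(ct),ray("side",c,z).round(1))
# top blobs for verification of masks
crop(p,200,120,50,40,10,"pics/m1.png");crop(q,225,280,150,60,5,"pics/m2.png")
E
```

```text
(466, 143) [158  22  46] (463, 150) [150  21  36] (465, 187) [ 30 210 242] (476, 221) [  2 211 238] (222, 235) [107 171 186] (222, 138) [ 21  94 201] (372, 178) [105  10 249] (293, 200) [165  25  41] (440, 200) [19 22 92] 
(286, 121) [ 0 26 30] (286, 117) [ 0 19 27] (320, 127) [ 29 157 248] (320, 138) [ 19 191 192] (348, 117) [  1 203 245] (348, 124) [  1 214 162] (359, 308) [107 170 175] (359, 320) [108 170 183] (245, 293) [ 10  39 156] (307, 185) [ 50   3 251] (322, 246) [60 18 14] 
top honey [465.7 142.8] 238.0 diam 44.2 [ 600.7 -319.1   72. ]
top yel [465.1 185.8] 266.5 diam 46.8 [ 491.2 -320.7   44. ]
top jam [477.3 220.2] 240.5 diam 44.4 [ 399.2 -339.7   72. ]
top blue [221.5 234. ] 260.5 diam 46.2 [377.7 319.4  44. ]
top round [372.1 178.5] 736.5 diam 77.8 [518.3 -78.9  18. ]
top sq [293.1 199.7] 755.5 diam 78.8 [465.4 133.6  18. ]
((293.0884704589844, 199.65768432617188), (28.679794311523438, 28.416677474975586), 74.74488067626953)
[493.5 179.8  18. ]
[512.1 106.3  18. ]
[437.6  87.6  18. ]
[419.2 160.7  18. ]
side honey [285. 120.] (278, 115, 15, 12) [ 601.5 -314.9   72. ]
side yel [319.3 127.2] (312, 123, 16, 10) [ 491.2 -320.5   44. ]
side jam [348.  117.5] (341, 114, 15, 8) [ 399.  -339.4   72. ]
side blue [359.  310.6] (348, 300, 24, 22) [378.2 322.6  44. ]
side round [306.  184.9] (292, 175, 29, 21) [518.6 -76.7  18. ]
side sq [321.4 246.1] (303, 231, 37, 30) [465.3 139.   18. ]
```

View pics/m1.png

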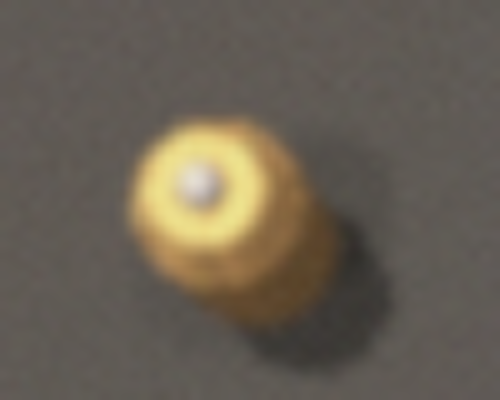

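View pics/m2.png

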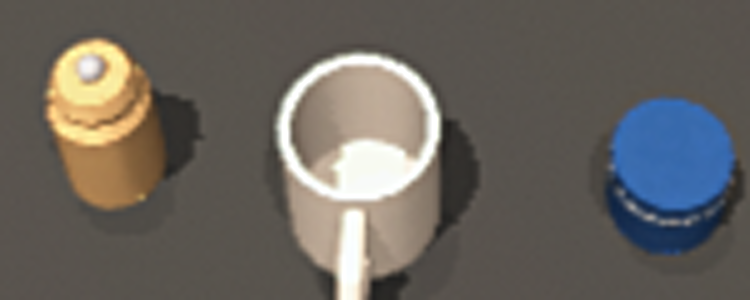

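```bash
cat > go.py <<'E'
import sys
from h import *
from scipy.spatial.transform import Rotation as Ro
s=monitor.sense()
R=Ro.from_euler('xyz',s["tcp_rot"],degrees=True)
print("t",round(s["time"],2),"tcp",s["tool_pos"].round(1),"rot",s["tcp_rot"].round(2),"F",s["ft_force"].round(1),"gap",round(s["finger_gap"],1),"q",s["joint_pos"].round(0))
Rt=Ro.from_euler('xyz',[180,0,-76],degrees=True)
print("rotvec fix",(R.inv()*Rt).as_rotvec(degrees=True).round(2))
a=list(map(float,sys.argv[1:]))
for i in range(0,len(a),3): print(a[i:i+3],"tool offset",R.inv().apply(np.array(a[i:i+3])-s["tool_pos"]).round(1))
E
python3 go.py 601 -319 180
python3 - <<'E'
from h import *
print("mill top",ray("top",(220,138.5),86).round(1),"side",ray("side",(243,293.6),86).round(1))
print("honey side",ray("side",(285.5,119.2),72).round(1))
# board lip/edges
p,_=load("top",0);hsv=cv2.cvtColor(p,cv2.COLOR_RGB2HSV)
m=cv2.inRange(hsv,(5,120,120),(20,255,255));w=np.zeros_like(m);w[110:230,255:402]=255;m&=w
m=cv2.morphologyEx(m,cv2.MORPH_OPEN,np.ones((3,3)))
c=max(cv2.findContours(m,0,1)[0],key=cv2.contourArea)
b=cv2.boxPoints(cv2.minAreaRect(c));B=np.array([ray("top",x,12) for x in b]);print(B.round(1),B.mean(0).round(1))
E
```

```text
t 0.1 tcp [ 145.4 -581.6  195.9] rot [-1.7999e+02  1.0000e-01 -7.5970e+01] F [-0.1  0.9 -0.8] gap 85.0 q [-81.   8.  85.  -0.  87.  -5.]
rotvec fix [-0.01  0.1   0.03]
[601.0, -319.0, 180.0] tool offset [-144.2 -505.7   16.2]
mill top [620.4 314.8  86. ] side [621.3 318.2  86. ]
honey side [ 600.5 -319.3   72. ]
[[ 597.8  219.4   12. ]
 [ 677.4  -92.9   12. ]
 [ 472.2 -141.2   12. ]
 [ 395.4  167.8   12. ]] [535.7  38.3  12. ]
```

>>> {"method": "jog_arm", "body": {"offset": [[-12,-42,1],[-12,-42,1],[-12,-42,1],[-12,-42,1],[-12,-42,1],[-12,-42,1],[-12,-42,1],[-12,-42,1],[-12,-42,1],[-12,-42,1]], "delta_rot": [[0,0,0],[0,0,0],[0,0,0],[0,0,0],[0,0,0],[0,0,0],[0,0,0],[0,0,0],[0,0,0],[0,0,0]], "jaw": [100,100,100,100,100,100,100,100,100,100], "newtons": 40}}

```text
time: 1.1
tool_pos: [530.8, -357.2, 179.8]
tcp_rot: [179.8, 0.5, -76.6]
ft_force: [-0.3, -1.0, -0.3]
finger_gap: 85.8
```

```bash
python3 go.py 601 -319 100
```

```text
t 1.1 tcp [ 530.8 -357.2  179.8] rot [179.75   0.48 -76.61] F [-0.3 -1.  -0.3] gap 85.8 q [-39.  15.  79.   0.  87.  38.]
rotvec fix [ 0.24  0.48 -0.61]
[601.0, -319.0, 100.0] tool offset [-20.2 -77.5  79.7]
```

>>> {"method": "jog_arm", "body": {"offset": [[-7,-26,20],[-7,-26,20],[-6,-26,20],[0,0,20],[0,0,0],[0,0,0]], "delta_rot": [[0.2,0.5,-0.6],[0,0,0],[0,0,0],[0,0,0],[0,0,0],[0,0,0]], "jaw": [100,100,100,100,100,100]}}

```text
time: 1.7
tool_pos: [608.7, -310.3, 94.2]
tcp_rot: [179.9, 0.2, -75.5]
ft_force: [-0.2, -0.6, -0.3]
finger_gap: 85.4
```

```bash
python3 go.py 601 -319 100 601 -319 20; python3 - <<'E'
from h import *
p,_=snap("top",1);q,_=snap("side",1);crop(p,400,90,130,130,4,"pics/g1t.png");crop(q,230,70,130,100,5,"pics/g1s.png")
E
```

```text
t 1.7 tcp [ 608.7 -310.3   94.2] rot [ 1.7988e+02  1.6000e-01 -7.5500e+01] F [-0.2 -0.6 -0.3] gap 85.4 q [-31.  24.  77.   0.  80.  44.]
rotvec fix [0.12 0.16 0.5 ]
[601.0, -319.0, 100.0] tool offset [ 6.5  9.6 -5.8]
[601.0, -319.0, 20.0] tool offset [ 6.7  9.5 74.2]
```

View pics/g1s.png

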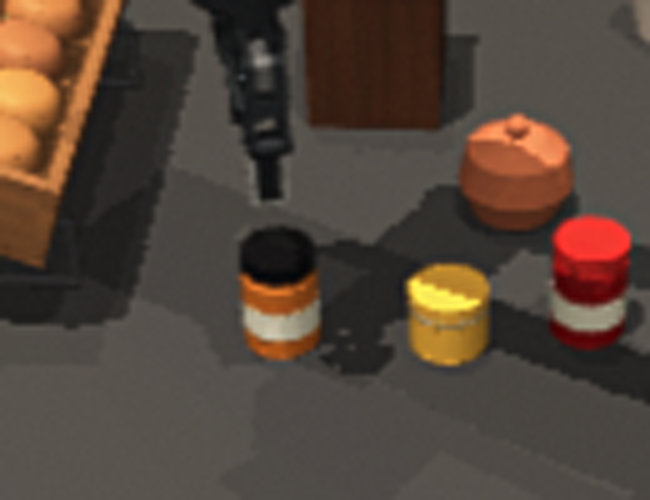

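View pics/g1t.png

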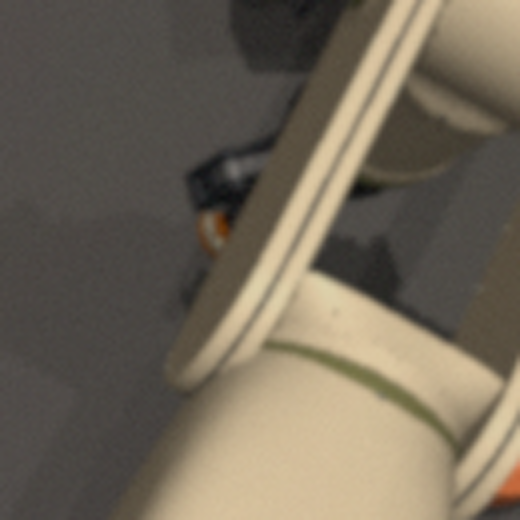

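>>> {"method": "jog_arm", "body": {"offset": [[5,7,0],[1,2,0],[0,0,0],[0,0,0]], "delta_rot": [[0,0,0.4],[0,0,0],[0,0,0],[0,0,0]], "jaw": [100,100,100,100]}}

```text
time: 2.2
tool_pos: [601.1, -322.9, 99.5]
tcp_rot: [-179.9, -0.2, -76.2]
ft_force: [0.4, 0.1, 0.1]
finger_gap: 85.4
```

```bash
python3 go.py 601 -319 20
```

```text
t 2.2 tcp [ 601.1 -322.9   99.5] rot [-1.7986e+02 -1.5000e-01 -7.6160e+01] F [0.4 0.1 0.1] gap 85.4 q [-33.  23.  77.  -0.  80.  44.]
rotvec fix [-0.14 -0.15 -0.16]
[601.0, -319.0, 20.0] tool offset [-4.  -0.7 79.5]
```

>>> {"method": "jog_arm", "body": {"offset": [[-2,0,5],[-1,0,15],[0,0,15],[0,0,15],[0,0,12],[0,0,6],[0,0,3],[0,0,0],[0,0,0]], "delta_rot": [[0,0,0],[0,0,0],[0,0,0],[0,0,0],[0,0,0],[0,0,0],[0,0,0],[0,0,0],[0,0,0]], "jaw": [100,100,100,100,100,100,100,100,100]}}

```text
time: 3.1
tool_pos: [599.0, -318.5, 19.4]
tcp_rot: [180.0, 0.0, -76.1]
ft_force: [-0.6, -0.5, 0.0]
finger_gap: 85.5
```

```bash
python3 go.py 601 -319 20
```

```text
t 3.1 tcp [ 599.  -318.5   19.4] rot [ 1.7998e+02  3.0000e-02 -7.6140e+01] F [-0.6 -0.5  0. ] gap 85.5 q [-32.  27.  81.   0.  72.  44.]
rotvec fix [ 0.02  0.03 -0.14]
[601.0, -319.0, 20.0] tool offset [ 1.  -1.8 -0.6]
```

>>> {"method": "jog_arm", "body": {"offset": [[0.5,-1.5,0],[0,0,0],[0,0,0],[0,0,0],[0,0,0],[0,0,0],[0,0,0],[0,0,0]], "delta_rot": [[0,0,0],[0,0,0],[0,0,0],[0,0,0],[0,0,0],[0,0,0],[0,0,0],[0,0,0]], "jaw": [100,50,50,40,40,40,40,40], "newtons": 40}}

```text
time: 3.9
tool_pos: [602.5, -319.8, 22.4]
tcp_rot: [-179.8, -0.2, -76.1]
ft_force: [0.2, -0.7, -0.2]
finger_gap: 47.0
```

```bash
python3 go.py 601 -319 20
```

```text
t 3.9 tcp [ 602.5 -319.8   22.4] rot [-1.7984e+02 -1.7000e-01 -7.6150e+01] F [ 0.2 -0.7 -0.2] gap 47.0 q [-32.  27.  80.   0.  72.  44.]
rotvec fix [-0.16 -0.17 -0.15]
[601.0, -319.0, 20.0] tool offset [-1.1  1.2  2.4]
```

>>> {"method": "jog_arm", "body": {"offset": [[0,0,0],[0,0,0]], "delta_rot": [[0,0,0],[0,0,0]], "jaw": [30,30]}}

```text
time: 4.1
tool_pos: [602.5, -319.8, 22.4]
tcp_rot: [-179.8, -0.2, -76.1]
ft_force: [-0.4, -0.7, -0.5]
finger_gap: 47.5
```

```bash
python3 go.py 518.5 -78.6 160; python3 - <<'E'
from h import *
q,_=snap("side",2);crop(q,230,70,130,100,5,"pics/g2s.png")
E
```

```text
t 4.1 tcp [ 602.5 -319.8   22.4] rot [-1.7984e+02 -1.6000e-01 -7.6150e+01] F [-0.4 -0.7 -0.5] gap 47.5 q [-32.  27.  80.   0.  72.  44.]
rotvec fix [-0.16 -0.16 -0.15]
[518.5, -78.6, 160.0] tool offset [-253.9   23.4 -138.4]
```

View pics/g2s.png

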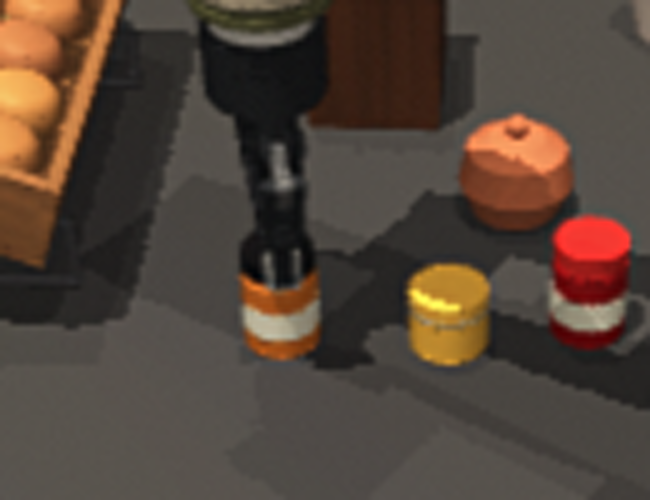

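```bash
python3 - <<'E'
from h import *
for z in(10,20,30,40,50,60,70): print(z,proj("side",[596,-292,z]).round(1))
E
```

```text
10 [287.1 139.9]
20 [286.9 137.4]
30 [286.7 135. ]
40 [286.6 132.5]
50 [286.4 130. ]
60 [286.2 127.4]
70 [286.  124.8]
```

```bash
python3 - <<'E'
from h import *
for z in(94,107,120,140): print(z,proj("side",[598,-265,z]).round(1),"other",proj("side",[619,-355,z]).round(1))
q,e=load("side",2); V=pts("side",e)
for v in range(104,142,3): print(v,V[v,286].round(0), q[v,286])
crop(q,260,85,55,65,10,"pics/g3.png")
E
```

```text
94 [284.1 123.6] other [280.6 106.9]
107 [283.8 120. ] other [280.3 103.4]
120 [283.5 116.4] other [280.   99.9]
140 [283.1 110.8] other [279.6  94.3]
104 [ 588. -267.  163.] [123 119 113]
107 [ 587. -252.  162.] [115 112 107]
110 [ 588. -256.  149.] [41 39 38]
113 [ 589. -260.  136.] [19 19 20]
116 [ 591. -272.  117.] [20 21 21]
119 [ 591. -262.  113.] [19 19 19]
122 [ 594. -280.   90.] [16 16 17]
125 [ 595. -285.   74.] [15 17 18]
128 [ 598. -298.   53.] [128  83  46]
131 [ 598. -297.   42.] [127  62  19]
134 [ 599. -295.   32.] [178 172 147]
137 [ 599. -291.   23.] [177 169 145]
140 [ 600. -295.    7.] [161  79  26]
```

View pics/g3.png

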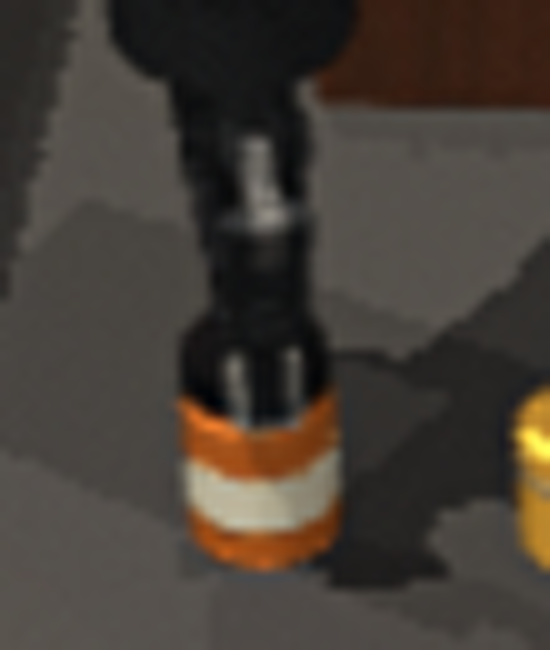

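```bash
python3 - <<'E'
from h import *
q,e=load("side",2); V=pts("side",e)
for u in(275,284,290):
  for v in range(70,130,4): print(u,v,V[v,u].round(0), q[v,u])
crop(q,240,30,80,120,5,"pics/g4.png")
E
```

```text
275 70 [ 614. -276.  265.] [145 130 104]
275 74 [ 615. -278.  251.] [61 60 35]
275 78 [ 619. -295.  230.] [54 52 48]
275 82 [ 618. -284.  223.] [24 25 26]
275 86 [ 620. -288.  208.] [24 25 25]
275 90 [ 621. -286.  197.] [23 24 24]
275 94 [ 673. -586.   -2.] [91 86 79]
275 98 [ 669. -556.    0.] [87 82 77]
275 102 [ 666. -526.    2.] [87 82 76]
275 106 [ 662. -500.    2.] [85 81 75]
275 110 [ 659. -471.    4.] [72 69 64]
275 114 [ 656. -450.    1.] [74 70 65]
275 118 [ 653. -425.    2.] [73 68 64]
275 122 [ 649. -396.    5.] [74 70 66]
275 126 [ 647. -374.    4.] [73 69 65]
284 70 [ 589. -277.  265.] [108  97  77]
284 74 [ 590. -275.  254.] [64 61 38]
284 78 [ 592. -286.  235.] [120 114 105]
284 82 [ 592. -281.  226.] [19 19 20]
284 86 [ 593. -284.  211.] [22 22 23]
284 90 [ 594. -282.  200.] [22 23 23]
284 94 [ 594. -279.  188.] [23 23 24]
284 98 [ 595. -281.  174.] [44 44 43]
284 102 [ 595. -274.  165.] [76 74 71]
284 106 [ 593. -255.  163.] [63 63 61]
284 110 [ 593. -253.  151.] [18 19 18]
284 114 [ 594. -253.  137.] [17 18 18]
284 118 [ 597. -262.  116.] [19 20 21]
284 122 [ 602. -290.   82.] [56 54 52]
284 126 [ 602. -289.   67.] [75 78 75]
290 70 [ 574. -288.  259.] [74 68 54]
290 74 [ 574. -285.  249.] [63 61 47]
290 78 [ 576. -294.  232.] [19 19 19]
290 82 [ 576. -289.  222.] [18 17 18]
290 86 [ 576. -288.  210.] [18 20 20]
290 90 [ 577. -290.  195.] [17 18 19]
290 94 [ 615. -584.    2.] [85 79 72]
290 98 [ 580. -303.  161.] [36 35 34]
290 102 [ 580. -298.  150.] [52 49 47]
290 106 [ 576. -258.  162.] [55 54 54]
290 110 [ 576. -258.  148.] [33 32 32]
290 114 [nan nan nan] [29 29 28]
290 118 [ 579. -265.  115.] [13 14 14]
290 122 [ 584. -303.   73.] [28 27 27]
290 126 [ 585. -304.   57.] [105  69  44]
```

View pics/g4.png

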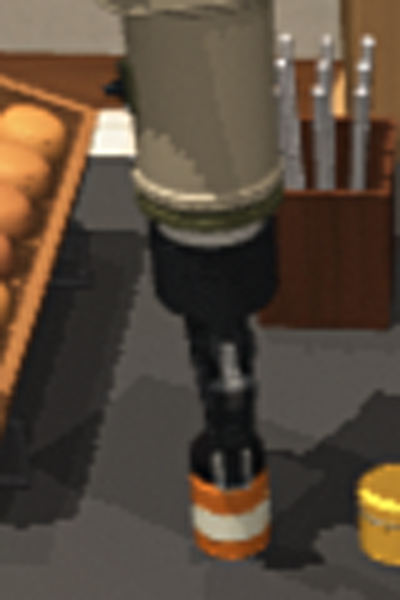

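>>> {"method": "jog_arm", "body": {"offset": [[0,0,0],[0,0,0],[0,0,0],[0,0,5],[-1,1,5],[0,0,4],[0,0,2],[0,0,0]], "delta_rot": [[0,0,0],[0,0,0],[0,0,0],[0,0,0],[0,0,0],[0,0,0],[0,0,0],[0,0,0]], "jaw": [80,80,80,80,80,80,80,80]}}

```text
time: 4.95
tool_pos: [601.0, -318.9, 4.7]
tcp_rot: [-179.9, -0.1, -76.1]
ft_force: [-0.2, -0.1, 0.2]
finger_gap: 68.5
```

>>> {"method": "jog_arm", "body": {"offset": [[0,0,0],[0,0,0],[0,0,0],[0,0,0],[0,0,0]], "delta_rot": [[0,0,0],[0,0,0],[0,0,0],[0,0,0],[0,0,0]], "jaw": [35,35,35,35,35]}}

```text
time: 5.45
tool_pos: [601.1, -319.1, 4.9]
tcp_rot: [-179.8, -0.2, -76.2]
ft_force: [0.4, -0.7, -0.8]
finger_gap: 48.1
```

```bash
python3 go.py 601 -319 20; python3 - <<'E'
from h import *
q,_=snap("side",3);crop(q,240,50,80,100,6,"pics/g5.png")
E
```

```text
t 5.45 tcp [ 601.1 -319.1    4.9] rot [-1.7984e+02 -1.6000e-01 -7.6150e+01] F [ 0.4 -0.7 -0.8] gap 48.1 q [-32.  28.  81.  -0.  71.  44.]
rotvec fix [-0.16 -0.16 -0.15]
[601.0, -319.0, 20.0] tool offset [ -0.1   0.1 -15.1]
```

View pics/g5.png

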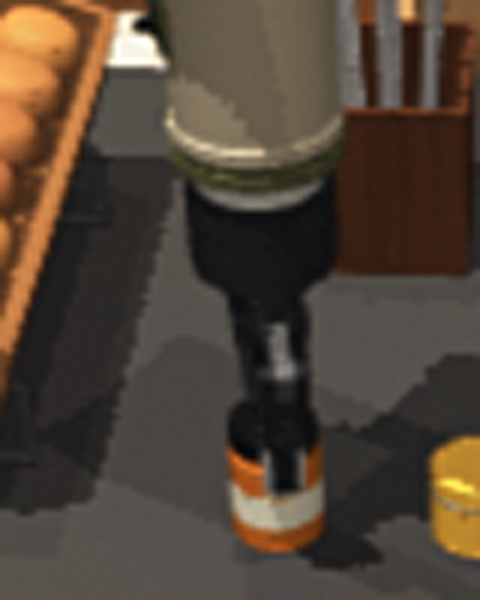

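>>> {"method": "jog_arm", "body": {"offset": [[0,0,-3],[0,0,-8],[0,0,-15],[0,0,-20],[0,0,-20],[0,0,-15],[0,0,-7],[0,0,-2],[0,0,0]], "delta_rot": [[0,0,0],[0,0,0],[0,0,0],[0,0,0],[0,0,0],[0,0,0],[0,0,0],[0,0,0],[0,0,0]], "jaw": [35,35,35,35,35,35,35,35,35]}}

```text
time: 6.4
tool_pos: [600.8, -318.7, 103.2]
tcp_rot: [-179.8, -0.2, -76.1]
ft_force: [-0.0, 0.4, -2.2]
finger_gap: 48.3
```

```bash
python3 go.py 518.5 -78.6 100; python3 - <<'E'
from h import *
q,_=snap("side",4);crop(q,240,30,100,120,5,"pics/g6.png")
E
```

```text
t 6.4 tcp [ 600.8 -318.7  103.2] rot [-179.81   -0.18  -76.14] F [-0.   0.4 -2.2] gap 48.3 q [-32.  23.  77.   0.  80.  44.]
rotvec fix [-0.19 -0.18 -0.14]
[518.5, -78.6, 100.0] tool offset [-252.8   22.4    2.4]
```

View pics/g6.png

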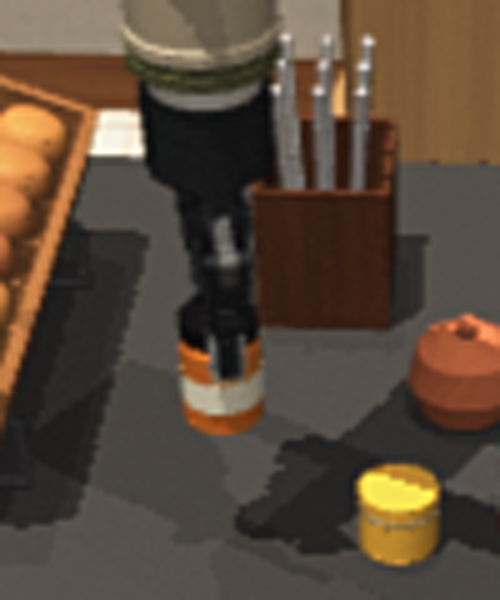

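>>> {"method": "jog_arm", "body": {"offset": [[-8,0.5,0],[-16,1.5,0],[-24,2,0],[-30,2.5,0],[-30,2.5,0],[-30,2.5,0],[-30,2.5,0],[-28,2.5,0],[-20,2,0],[-12,1,0],[-6,1,0],[-3,0,0],[0,0,0]], "delta_rot": [[-0.2,-0.2,0],[0,0,0],[0,0,0],[0,0,0],[0,0,0],[0,0,0],[0,0,0],[0,0,0],[0,0,0],[0,0,0],[0,0,0],[0,0,0],[0,0,0]], "jaw": [35,35,35,35,35,35,35,35,35,35,35,35,35]}}

```text
time: 7.75
tool_pos: [510.8, -78.4, 90.6]
tcp_rot: [178.9, 0.9, -76.2]
ft_force: [0.0, -0.5, -1.7]
finger_gap: 48.9
```

```bash
python3 go.py 518.5 -78.6 30
```

```text
t 7.75 tcp [510.8 -78.4  90.6] rot [178.9    0.88 -76.19] F [ 0.  -0.5 -1.7] gap 48.9 q [-15.   0. 104.   0.  77.  62.]
rotvec fix [ 1.1   0.88 -0.18]
[518.5, -78.6, 30.0] tool offset [ 3.  -8.6 60.4]
```

>>> {"method": "jog_arm", "body": {"offset": [[1,-3,3],[1,-3,8],[1,-2,14],[0,0,12],[0,0,10],[0,0,5],[0,0,2],[0,0,0]], "delta_rot": [[0.5,0.4,-0.1],[0.4,0.4,0],[0.1,0.1,0],[0,0,0],[0,0,0],[0,0,0],[0,0,0],[0,0,0]], "jaw": [35,35,35,35,35,35,35,35]}}

```text
time: 8.55
tool_pos: [520.4, -82.8, 31.6]
tcp_rot: [180.0, -0.2, -76.3]
ft_force: [0.1, -0.0, -1.7]
finger_gap: 48.4
```

```bash
python3 go.py 518.5 -78.6 23; python3 - <<'E'
from h import *
q,_=snap("side",5);crop(q,240,80,130,110,5,"pics/g7.png")
p,_=snap("top",5);crop(p,280,110,150,130,5,"pics/g8.png")
E
```

```text
t 8.55 tcp [520.4 -82.8  31.6] rot [ 1.7999e+02 -1.6000e-01 -7.6300e+01] F [ 0.1 -0.  -1.7] gap 48.4 q [-14.   5. 106.  -0.  69.  62.]
rotvec fix [ 0.01 -0.16 -0.3 ]
[518.5, -78.6, 23.0] tool offset [-4.5  0.9  8.6]
```

View pics/g7.png

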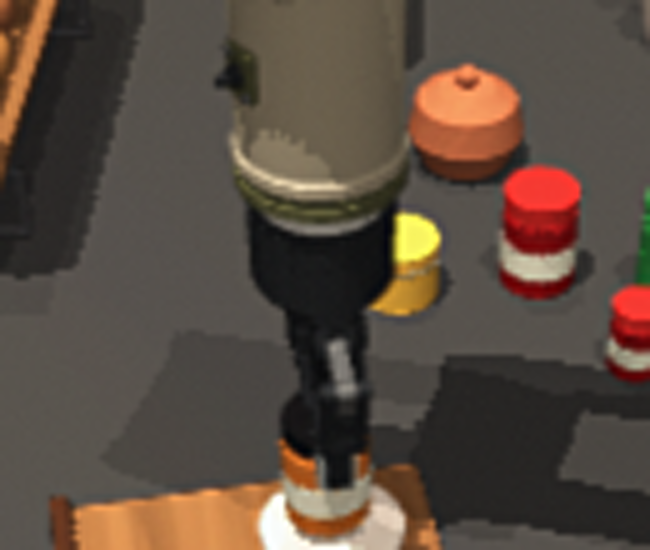

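View pics/g8.png

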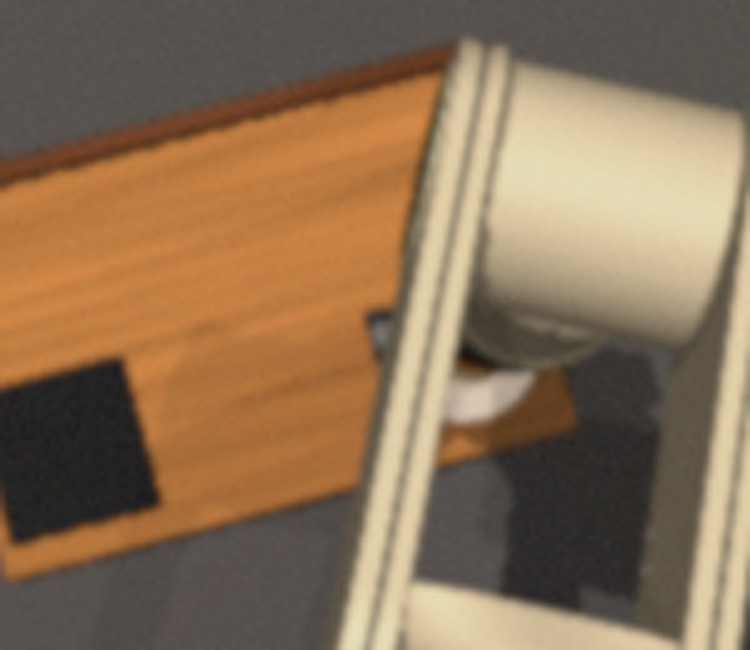

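>>> {"method": "jog_arm", "body": {"offset": [[-2,0.5,1],[-1.5,0.5,1],[0,0,1]], "delta_rot": [[0,0,0],[0,0,0],[0,0,0]], "jaw": [35,35,35]}}

```text
time: 8.95
tool_pos: [520.3, -79.7, 30.8]
tcp_rot: [-179.8, -0.3, -76.3]
ft_force: [-0.4, -0.7, -2.1]
finger_gap: 48.3
```

```bash
python3 go.py 518.5 -78.6 23
```

```text
t 8.95 tcp [520.3 -79.7  30.8] rot [-179.81   -0.27  -76.29] F [-0.4 -0.7 -2.1] gap 48.3 q [-14.   4. 107.  -0.  69.  62.]
rotvec fix [-0.19 -0.27 -0.29]
[518.5, -78.6, 23.0] tool offset [-1.5  1.5  7.8]
```

>>> {"method": "jog_arm", "body": {"offset": [[-1,1.2,2],[-0.5,0.3,2],[0,0,1.5],[0,0,1]], "delta_rot": [[-0.2,-0.2,-0.2],[0,0,0],[0,0,0],[0,0,0]], "jaw": [35,35,35,35]}}

```text
time: 9.35
tool_pos: [518.6, -78.4, 24.1]
tcp_rot: [-180.0, -0.1, -76.1]
ft_force: [-0.5, -0.2, -2.2]
finger_gap: 48.4
```

```bash
python3 go.py 518.5 -78.6 23
```

```text
t 9.35 tcp [518.6 -78.4  24.1] rot [-1.7998e+02 -7.0000e-02 -7.6050e+01] F [-0.5 -0.2 -2.2] gap 48.4 q [-14.   5. 107.  -0.  68.  62.]
rotvec fix [-0.02 -0.07 -0.05]
[518.5, -78.6, 23.0] tool offset [0.1 0.2 1.1]
```

>>> {"method": "jog_arm", "body": {"offset": [[0,0,0.6],[0,0,0.5],[0,0,0.4]], "delta_rot": [[0,0,0],[0,0,0],[0,0,0]], "jaw": [35,35,35]}}

```text
time: 9.65
tool_pos: [518.6, -78.5, 22.8]
tcp_rot: [-180.0, -0.1, -76.1]
ft_force: [-3.3, 1.5, 5.8]
finger_gap: 48.4
```

```bash
python3 go.py 518.5 -78.6 23
```

```text
t 9.65 tcp [518.6 -78.5  22.8] rot [-1.800e+02 -6.000e-02 -7.606e+01] F [-3.3  1.5  5.8] gap 48.4 q [-14.   5. 107.  -0.  68.  62.]
rotvec fix [-0.   -0.06 -0.06]
[518.5, -78.6, 23.0] tool offset [ 0.1  0.2 -0.2]
```

>>> {"method": "jog_arm", "body": {"offset": [[0,0,0],[0,0,0],[0,0,0],[0,0,0],[0,0,-5],[0,0,-15],[0,0,-25],[0,0,-30],[0,0,-30],[0,0,-20],[0,0,-8],[0,0,0]], "delta_rot": [[0,0,0],[0,0,0],[0,0,0],[0,0,0],[0,0,0],[0,0,0],[0,0,0],[0,0,0],[0,0,0],[0,0,0],[0,0,0],[0,0,0]], "jaw": [65,75,85,85,85,85,85,85,85,85,85,100]}}

```text
time: 10.85
tool_pos: [519.6, -78.6, 168.5]
tcp_rot: [-179.7, -0.2, -76.1]
ft_force: [-0.4, 0.1, 0.1]
finger_gap: 84.6
```

```bash
python3 go.py 399 -339.6 130
```

```text
t 10.85 tcp [519.6 -78.6 168.5] rot [-179.71   -0.22  -76.06] F [-0.4  0.1  0.1] gap 84.6 q [-14.  -4. 100.  -0.  84.  62.]
rotvec fix [-0.29 -0.22 -0.06]
[399.0, -339.6, 130.0] tool offset [224.1 180.1  38.4]
```

>>> {"method": "jog_arm", "body": {"offset": [[10,8,1],[25,20,4],[35,28,5],[35,28,5],[35,28,5],[30,25,5],[22,18,5],[14,11,3],[8,6,2],[4,3,0],[0,0,0]], "delta_rot": [[-0.3,-0.2,0],[0,0,0],[0,0,0],[0,0,0],[0,0,0],[0,0,0],[0,0,0],[0,0,0],[0,0,0],[0,0,0],[0,0,0]], "jaw": [100,100,100,100,100,100,100,100,100,100,100]}}

```text
time: 11.95
tool_pos: [385.5, -340.5, 116.9]
tcp_rot: [179.1, 1.1, -76.0]
ft_force: [0.0, -0.6, 0.0]
finger_gap: 85.3
```

```bash
python3 go.py 399 -339.6 60; python3 - <<'E'
from meas import *
p,_=snap("top",6);q,_=snap("side",6)
crop(p,330,130,100,80,6,"pics/h1.png");crop(q,270,140,80,70,6,"pics/h2.png")
c,a,ct=blob(p,(0,0,190),(180,60,255),(372,178),30);print("round",a,cv2.minEnclosingCircle(ct),ray("top",cv2.minEnclosingCircle(ct)[0],18))
E
```

```text
t 11.95 tcp [ 385.5 -340.5  116.9] rot [179.08   1.09 -76.  ] F [ 0.  -0.6  0. ] gap 85.3 q [-47.  -1. 103.  -0.  80.  29.]
rotvec fix [0.92 1.09 0.01]
[399.0, -339.6, 60.0] tool offset [  3.4 -14.2  56.6]
round 311.5 ((371.990478515625, 178.46881103515625), 15.660752296447754) [518.31606177 -78.69408927  18.        ]
```

View pics/h1.png

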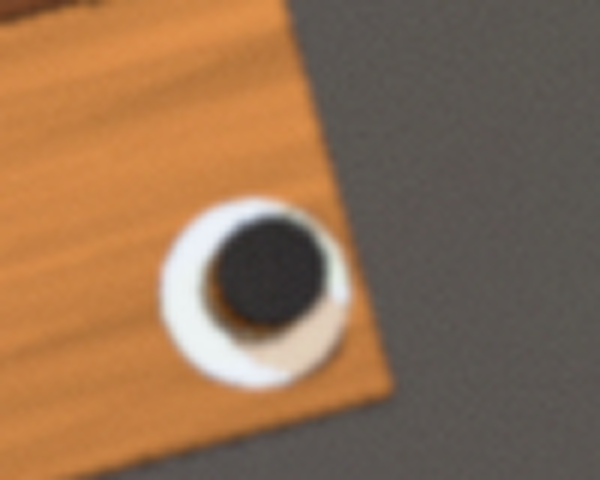

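View pics/h2.png

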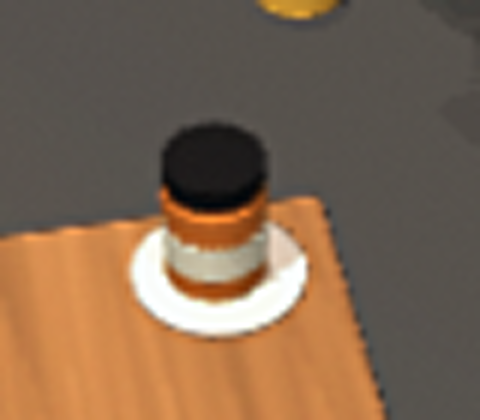

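```bash
python3 - <<'E'
from meas import *
p,_=load("top",6)
c,a,ct=blob(p,(0,0,0),(180,120,70),(375,175),14);print(c,a,ray("top",c,90).round(1), ray("top",(374.8,175.0),90).round(1))
print(ray("side",(270+213/6,140+157/6),90).round(1))
E
```

```text
[374.57956449 175.06532663] 199.0 [518.4 -77.1  90. ] [518.6 -77.6  90. ]
[518.8 -77.   90. ]
```

>>> {"method": "jog_arm", "body": {"offset": [[2,-5,3],[1,-6,10],[0,-3,18],[0,0,14],[0,0,8],[0,0,4],[0,0,0]], "delta_rot": [[0.5,0.6,0],[0.4,0.5,0],[0,0,0],[0,0,0],[0,0,0],[0,0,0],[0,0,0]], "jaw": [100,100,100,100,100,100,100]}}

```text
time: 12.75
tool_pos: [406.1, -336.3, 59.3]
tcp_rot: [-179.7, -0.4, -75.5]
ft_force: [0.3, -0.4, -0.1]
finger_gap: 85.1
```

```bash
python3 go.py 399 -339.6 5
```

```text
t 12.75 tcp [ 406.1 -336.3   59.3] rot [-179.69   -0.35  -75.5 ] F [ 0.3 -0.4 -0.1] gap 85.1 q [-45.   2. 106.   0.  72.  30.]
rotvec fix [-0.31 -0.35  0.5 ]
[399.0, -339.6, 5.0] tool offset [ 1.1  8.  54.2]
```

>>> {"method": "jog_arm", "body": {"offset": [[0.5,4,2],[0,2,8],[0,0.5,12],[0,0,12],[0,0,10],[0,0,6],[0,0,3],[0,0,0]], "delta_rot": [[-0.3,-0.3,0.4],[0,0,0],[0,0,0],[0,0,0],[0,0,0],[0,0,0],[0,0,0],[0,0,0]], "jaw": [100,100,100,100,100,100,100,100]}}

```text
time: 13.55
tool_pos: [399.2, -339.2, 2.1]
tcp_rot: [-180.0, -0.1, -76.0]
ft_force: [0.8, 0.2, 0.4]
finger_gap: 85.1
```

```bash
python3 go.py 399 -339.6 5
```

```text
t 13.55 tcp [ 399.2 -339.2    2.1] rot [-1.800e+02 -6.000e-02 -7.599e+01] F [0.8 0.2 0.4] gap 85.1 q [-46.   7. 108.  -0.  66.  30.]
rotvec fix [-0.   -0.06  0.01]
[399.0, -339.6, 5.0] tool offset [ 0.3  0.3 -2.9]
```

Centred. I'll close on it, then lift.

>>> {"method": "jog_arm", "body": {"offset": [[0,0,0],[0,0,0],[0,0,0],[0,0,0],[0,0,0],[0,0,0],[0,0,0]], "delta_rot": [[0,0,0],[0,0,0],[0,0,0],[0,0,0],[0,0,0],[0,0,0],[0,0,0]], "jaw": [60,50,35,35,35,35,35]}}

```text
time: 14.25
tool_pos: [400.0, -339.8, 3.3]
tcp_rot: [-179.9, -0.2, -76.0]
ft_force: [0.2, -0.6, -1.5]
finger_gap: 48.6
```

```bash
python3 go.py 399 -339.6 5
```

```text
t 14.25 tcp [ 400.  -339.8    3.3] rot [-1.7994e+02 -1.5000e-01 -7.5970e+01] F [ 0.2 -0.6 -1.5] gap 48.6 q [-46.   6. 108.  -0.  66.  30.]
rotvec fix [-0.06 -0.15  0.03]
[399.0, -339.6, 5.0] tool offset [-0.5  0.9 -1.7]
```

>>> {"method": "jog_arm", "body": {"offset": [[0,0,-3],[0,0,-8],[0,0,-15],[0,0,-22],[0,0,-22],[0,0,-18],[0,0,-10],[0,0,-4],[0,0,0]], "delta_rot": [[0,0,0],[0,0,0],[0,0,0],[0,0,0],[0,0,0],[0,0,0],[0,0,0],[0,0,0],[0,0,0]], "jaw": [35,35,35,35,35,35,35,35,35]}}

```text
time: 15.15
tool_pos: [399.3, -339.0, 111.7]
tcp_rot: [-180.0, -0.1, -76.0]
ft_force: [0.6, 0.7, -1.9]
finger_gap: 48.3
```

```bash
python3 go.py 465.3 134.8 125
```

```text
t 15.15 tcp [ 399.3 -339.   111.7] rot [-1.7996e+02 -1.2000e-01 -7.5970e+01] F [ 0.6  0.7 -1.9] gap 48.3 q [-46.  -1. 103.  -0.  78.  30.]
rotvec fix [-0.04 -0.12  0.03]
[465.3, 134.8, 125.0] tool offset [-443.7 -178.9  -14.1]
```

>>> {"method": "jog_arm", "body": {"offset": [[-8,-3,-1],[-18,-7,-2],[-28,-11,-2],[-35,-14,-2],[-38,-16,-1],[-38,-16,-1],[-38,-16,-1],[-38,-16,-1],[-38,-16,-1],[-38,-15,-1],[-35,-14,-1],[-28,-11,0],[-20,-8,0],[-12,-5,0],[-6,-2,0],[-3,-1,0],[0,0,0]], "delta_rot": [[0,0,0],[0,0,0],[0,0,0],[0,0,0],[0,0,0],[0,0,0],[0,0,0],[0,0,0],[0,0,0],[0,0,0],[0,0,0],[0,0,0],[0,0,0],[0,0,0],[0,0,0],[0,0,0],[0,0,0]], "jaw": [35,35,35,35,35,35,35,35,35,35,35,35,35,35,35,35,35]}}

```text
time: 16.85
tool_pos: [450.3, 137.5, 109.3]
tcp_rot: [178.7, 0.7, -76.0]
ft_force: [-0.1, 0.3, -2.0]
finger_gap: 48.3
```

```bash
python3 go.py 466.2 135 30
```

```text
t 16.85 tcp [450.3 137.5 109.3] rot [178.69   0.7  -76.01] F [-0.1  0.3 -2. ] gap 48.3 q [ 10.  -8. 110.   1.  79.  86.]
rotvec fix [ 1.31  0.7  -0.01]
[466.2, 135.0, 30.0] tool offset [  7.3 -16.7  78.9]
```

>>> {"method": "jog_arm", "body": {"offset": [[2,-5,3],[3,-6,10],[1,-3,16],[0,-1,16],[0,0,14],[0,0,8],[0,0,3],[0,0,0]], "delta_rot": [[0.6,0.3,0],[0.4,0.3,0],[0.2,0,0],[0,0,0],[0,0,0],[0,0,0],[0,0,0],[0,0,0]], "jaw": [35,35,35,35,35,35,35,35]}}

```text
time: 17.65
tool_pos: [468.6, 129.7, 33.1]
tcp_rot: [-179.9, -0.1, -76.4]
ft_force: [0.5, -0.1, -1.9]
finger_gap: 48.1
```

```bash
python3 go.py 466.2 135 21.3
```

```text
t 17.65 tcp [468.6 129.7  33.1] rot [-1.7994e+02 -1.0000e-01 -7.6390e+01] F [ 0.5 -0.1 -1.9] gap 48.1 q [ 10.  -2. 113.  -0.  69.  86.]
rotvec fix [-0.06 -0.1  -0.39]
[466.2, 135.0, 21.3] tool offset [-5.7  1.1 11.8]
```

>>> {"method": "jog_arm", "body": {"offset": [[-3,0.5,1],[-2,0.5,2],[0,0,2],[0,0,2]], "delta_rot": [[0,0,-0.3],[0,0,0],[0,0,0],[0,0,0]], "jaw": [35,35,35,35]}}

```text
time: 18.05
tool_pos: [468.3, 135.0, 27.9]
tcp_rot: [-179.7, -0.1, -76.1]
ft_force: [-0.4, -0.0, -2.4]
finger_gap: 48.3
```

```bash
python3 go.py 466.2 135 21.3
```

```text
t 18.05 tcp [468.3 135.   27.9] rot [-1.797e+02 -1.200e-01 -7.607e+01] F [-0.4 -0.  -2.4] gap 48.3 q [ 10.  -2. 113.  -0.  68.  86.]
rotvec fix [-0.3  -0.12 -0.07]
[466.2, 135.0, 21.3] tool offset [-0.5  2.1  6.6]
```

>>> {"method": "jog_arm", "body": {"offset": [[-0.3,1.5,1.5],[0,0.5,1.5],[0,0,1],[0,0,1]], "delta_rot": [[-0.3,-0.1,0],[0,0,0],[0,0,0],[0,0,0]], "jaw": [35,35,35,35]}}

```text
time: 18.45
tool_pos: [466.4, 135.0, 22.8]
tcp_rot: [-180.0, -0.0, -76.0]
ft_force: [0.2, -0.5, -1.7]
finger_gap: 48.7
```

```bash
python3 go.py 466.2 135 21.3
```

```text
t 18.45 tcp [466.4 135.   22.8] rot [-1.7998e+02 -2.0000e-02 -7.6050e+01] F [ 0.2 -0.5 -1.7] gap 48.7 q [ 10.  -1. 113.  -0.  68.  86.]
rotvec fix [-0.02 -0.02 -0.05]
[466.2, 135.0, 21.3] tool offset [-0.   0.2  1.5]
```

>>> {"method": "jog_arm", "body": {"offset": [[0,0,0.7],[0,0,0.5],[0,0,0.4]], "delta_rot": [[0,0,0],[0,0,0],[0,0,0]], "jaw": [35,35,35]}}

```text
time: 18.75
tool_pos: [466.4, 134.9, 21.0]
tcp_rot: [-180.0, -0.0, -76.1]
ft_force: [-0.9, -0.9, 4.2]
finger_gap: 48.5
```

Contact is 4 N. Release and raise.

>>> {"method": "jog_arm", "body": {"offset": [[0,0,0],[0,0,0],[0,0,0],[0,0,0],[0,0,-5],[0,0,-15],[0,0,-25],[0,0,-30],[0,0,-25],[0,0,-15],[0,0,-5],[0,0,0]], "delta_rot": [[0,0,0],[0,0,0],[0,0,0],[0,0,0],[0,0,0],[0,0,0],[0,0,0],[0,0,0],[0,0,0],[0,0,0],[0,0,0],[0,0,0]], "jaw": [65,75,85,85,85,85,85,85,85,85,85,100]}}

```text
time: 19.95
tool_pos: [466.5, 135.0, 148.3]
tcp_rot: [-179.9, -0.0, -76.1]
ft_force: [-0.5, 0.3, -0.2]
finger_gap: 84.5
```

```bash
python3 go.py 378 320 80
```

```text
t 19.95 tcp [466.5 135.  148.3] rot [-1.7989e+02 -3.0000e-02 -7.6060e+01] F [-0.5  0.3 -0.2] gap 84.5 q [ 10.  -9. 107.  -0.  82.  86.]
rotvec fix [-0.11 -0.03 -0.06]
[378.0, 320.0, 80.0] tool offset [-200.9   41.5   68.1]
```

>>> {"method": "jog_arm", "body": {"offset": [[-10,2,1],[-22,5,4],[-32,6,6],[-34,7,6],[-32,6,6],[-25,5,6],[-17,3,5],[-9,2,3],[-4,1,2],[0,0,0]], "delta_rot": [[0,0,0],[0,0,0],[0,0,0],[0,0,0],[0,0,0],[0,0,0],[0,0,0],[0,0,0],[0,0,0],[0,0,0]], "jaw": [100,100,100,100,100,100,100,100,100,100]}}

```text
time: 20.95
tool_pos: [373.2, 311.4, 95.4]
tcp_rot: [179.1, -0.2, -76.2]
ft_force: [-0.9, -0.4, 0.5]
finger_gap: 85.5
```

```bash
python3 go.py 378 320 50; python3 - <<'E'
from meas import *
p,_=snap("top",7);q,_=snap("side",7)
crop(p,180,160,230,80,3.4,"pics/i1.png");crop(q,250,150,150,120,5,"pics/i2.png")
c,a,ct=blob(p,(0,180,150),(8,255,255),(295,197),30);print("jam",c,a,ray("top",c,90).round(1))
E
```

```text
t 20.95 tcp [373.2 311.4  95.4] rot [179.11  -0.23 -76.15] F [-0.9 -0.4  0.5] gap 85.5 q [ 34.  -5. 109.   0.  77. 110.]
rotvec fix [ 0.89 -0.23 -0.16]
[378.0, 320.0, 50.0] tool offset [-7.4 -7.4 45.2]
jam [291.70538415 197.71445856] 275.5 [464.8 134.2  90. ]
```

View pics/i1.png

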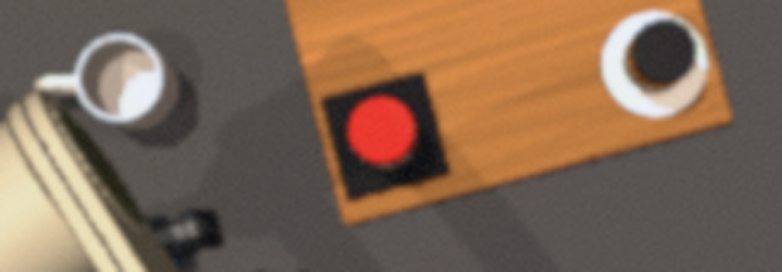

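View pics/i2.png

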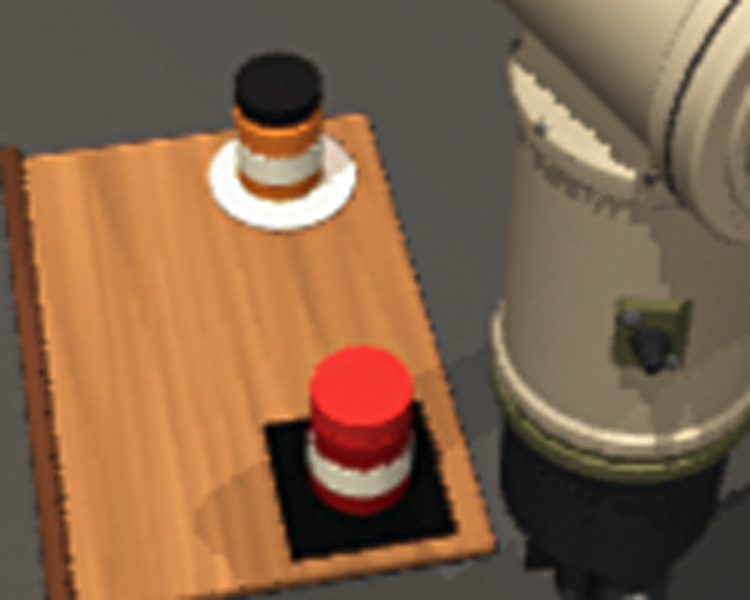

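>>> {"method": "jog_arm", "body": {"offset": [[-3,-3,3],[-3,-3,10],[0,0,14],[0,0,14],[0,0,12],[0,0,8],[0,0,4],[0,0,0]], "delta_rot": [[0.5,-0.1,-0.1],[0.3,-0.1,0],[0,0,0],[0,0,0],[0,0,0],[0,0,0],[0,0,0],[0,0,0]], "jaw": [100,100,100,100,100,100,100,100]}}

```text
time: 21.85
tool_pos: [380.5, 316.2, 24.9]
tcp_rot: [-179.9, -0.0, -76.4]
ft_force: [-0.5, -0.0, 0.2]
finger_gap: 85.9
```

```bash
python3 go.py 378 320 5; python3 - <<'E'
from h import *
q,_=snap("side",8);crop(q,300,240,120,100,6,"pics/j1.png")
E
```

```text
t 21.85 tcp [380.5 316.2  24.9] rot [-1.7994e+02 -3.0000e-02 -7.6370e+01] F [-0.5 -0.   0.2] gap 85.9 q [ 34.   0. 112.  -0.  68. 110.]
rotvec fix [-0.06 -0.03 -0.37]
[378.0, 320.0, 5.0] tool offset [-4.2  1.5 19.9]
```

View pics/j1.png

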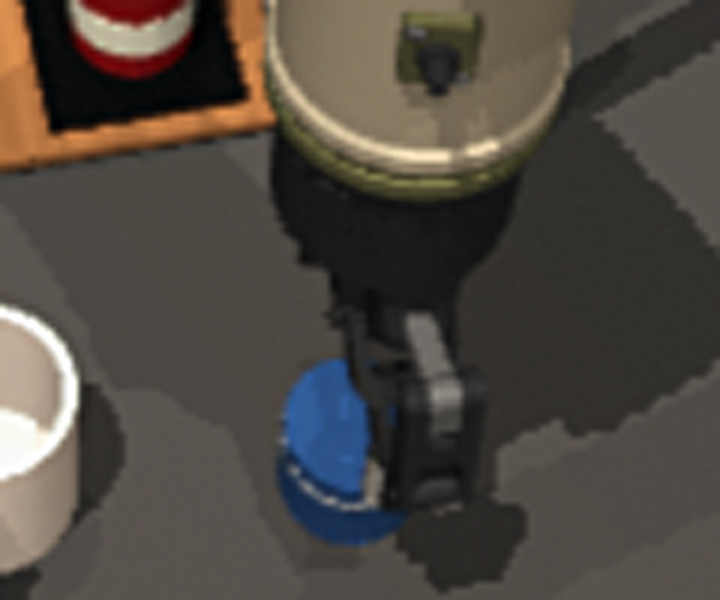

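```bash
python3 - <<'E'
from h import *
for z in(20,38,50,60,70,80): print(z,proj("side",[369,363,z]).round(1))
q,e=load("side",8);V=pts("side",e)
for v in(300,306,312,318,322): print([V[v,u].round(0) for u in(366,372,378)])
E
```

```text
20 [362.9 334. ]
38 [363.7 330.3]
50 [364.3 327.8]
60 [364.8 325.6]
70 [365.2 323.4]
80 [365.7 321.2]
[array([373., 347., 135.]), array([367., 368., 176.]), array([330., 274.,   4.])]
[array([378., 380., 174.]), array([368., 381., 177.]), array([358., 380., 177.])]
[array([377., 382., 156.]), array([367., 385., 164.]), array([356., 383., 161.])]
[array([376., 387., 142.]), array([363., 380., 129.]), array([354., 386., 142.])]
[array([375., 390., 132.]), array([363., 387., 128.]), array([352., 387., 129.])]
```

>>> {"method": "jog_arm", "body": {"offset": [[-2.5,1,3],[-1,0.5,8],[0,0,10],[0,0,9],[0,0,5],[0,0,2]], "delta_rot": [[0,0,-0.3],[0,0,0],[0,0,0],[0,0,0],[0,0,0],[0,0,0]], "jaw": [100,100,100,100,100,100]}}

```text
time: 22.5
tool_pos: [379.6, 320.9, -13.1]
tcp_rot: [-179.7, 0.0, -76.0]
ft_force: [0.4, -0.3, 0.2]
finger_gap: 85.8
```

```bash
python3 go.py 378 320 -16; python3 - <<'E'
from h import *
q,_=snap("side",9);crop(q,300,250,120,100,6,"pics/j2.png")
E
```

```text
t 22.5 tcp [379.6 320.9 -13.1] rot [-1.7973e+02  5.0000e-02 -7.6020e+01] F [ 0.4 -0.3  0.2] gap 85.8 q [ 34.   4. 113.  -0.  63. 110.]
rotvec fix [-0.27  0.05 -0.02]
[378.0, 320.0, -16.0] tool offset [0.5 1.7 2.9]
```

View pics/j2.png

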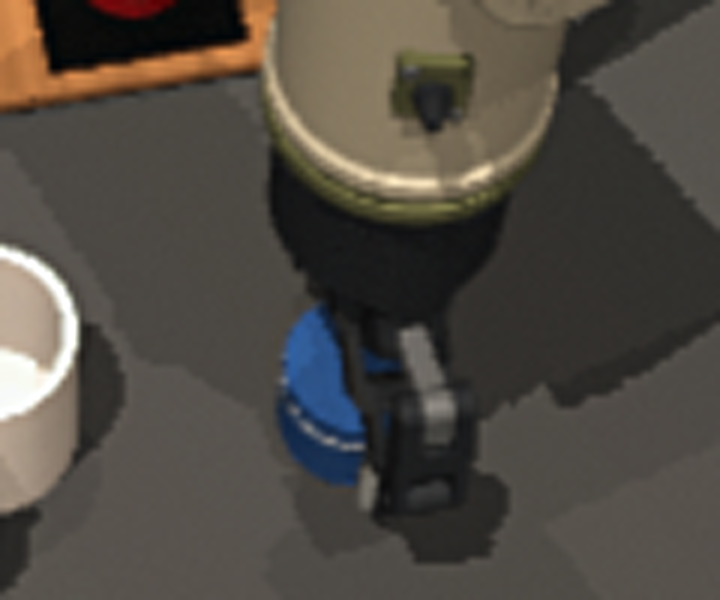

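>>> {"method": "jog_arm", "body": {"offset": [[0.3,1.3,0],[0,0.2,0],[0,0,0],[0,0,0],[0,0,0],[0,0,0],[0,0,0],[0,0,0]], "delta_rot": [[-0.2,0,0],[0,0,0],[0,0,0],[0,0,0],[0,0,0],[0,0,0],[0,0,0],[0,0,0]], "jaw": [100,80,65,45,35,35,35,35]}}

```text
time: 23.35
tool_pos: [378.7, 320.4, -12.2]
tcp_rot: [-179.9, 0.1, -76.0]
ft_force: [0.2, 0.5, -1.0]
finger_gap: 51.0
```

```bash
python3 go.py 378 320 -16; python3 - <<'E'
from h import *
q,_=snap("side",10);crop(q,300,250,120,100,6,"pics/j3.png")
E
```

```text
t 23.35 tcp [378.7 320.4 -12.2] rot [-1.7988e+02  7.0000e-02 -7.6030e+01] F [ 0.2  0.5 -1. ] gap 51.0 q [ 34.   4. 113.   0.  64. 110.]
rotvec fix [-0.12  0.07 -0.03]
[378.0, 320.0, -16.0] tool offset [0.3 0.8 3.8]
```

View pics/j3.png

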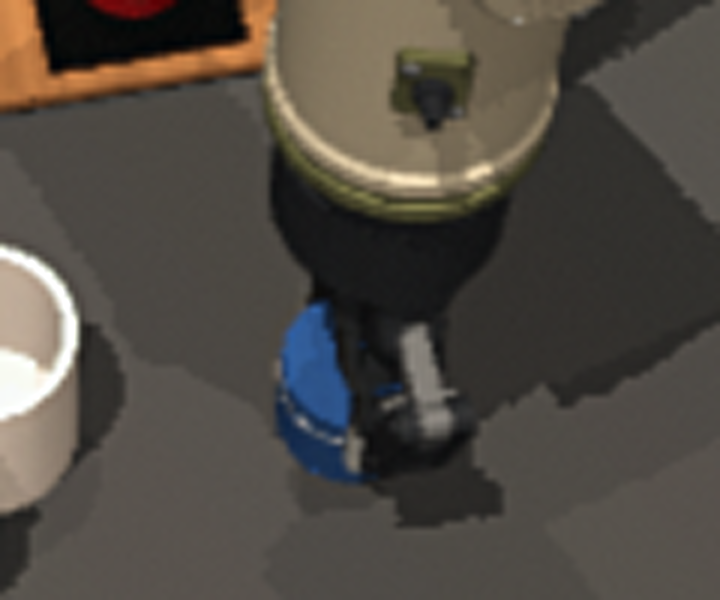

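>>> {"method": "jog_arm", "body": {"offset": [[0,0,-3],[0,0,-8],[0,0,-15],[0,0,-22],[0,0,-25],[0,0,-22],[0,0,-16],[0,0,-8],[0,0,-3],[0,0,0]], "delta_rot": [[0,0,0],[0,0,0],[0,0,0],[0,0,0],[0,0,0],[0,0,0],[0,0,0],[0,0,0],[0,0,0],[0,0,0]], "jaw": [35,35,35,35,35,35,35,35,35,35]}}

```text
time: 24.4
tool_pos: [377.9, 319.9, 117.8]
tcp_rot: [-179.9, 0.1, -76.0]
ft_force: [-0.2, -0.2, -1.0]
finger_gap: 50.7
```

```bash
python3 go.py 492.6 28.4 110
```

```text
t 24.4 tcp [377.9 319.9 117.8] rot [-1.7987e+02  7.0000e-02 -7.6030e+01] F [-0.2 -0.2 -1. ] gap 50.7 q [ 34.  -6. 107.   0.  79. 110.]
rotvec fix [-0.13  0.07 -0.03]
[492.6, 28.4, 110.0] tool offset [310.6 -40.9   7.5]
```

>>> {"method": "jog_arm", "body": {"offset": [[8,-1,0],[18,-2,0],[28,-4,0],[34,-5,0],[36,-5,0],[36,-5,0],[36,-5,0],[34,-4,0],[28,-4,0],[20,-3,0],[12,-1,0],[6,-1,0],[3,0,0],[0,0,0]], "delta_rot": [[0,0,0],[0,0,0],[0,0,0],[0,0,0],[0,0,0],[0,0,0],[0,0,0],[0,0,0],[0,0,0],[0,0,0],[0,0,0],[0,0,0],[0,0,0],[0,0,0]], "jaw": [35,35,35,35,35,35,35,35,35,35,35,35,35,35]}}

```text
time: 25.8
tool_pos: [483.2, 22.1, 102.8]
tcp_rot: [178.8, 0.1, -75.9]
ft_force: [-0.9, 1.0, -0.8]
finger_gap: 50.8
```

```bash
python3 go.py 492.6 28.4 10
```

```text
t 25.8 tcp [483.2  22.1 102.8] rot [ 1.7878e+02  9.0000e-02 -7.5910e+01] F [-0.9  1.  -0.8] gap 50.8 q [ -3.  -6. 109.  -0.  78.  73.]
rotvec fix [1.22 0.09 0.09]
[492.6, 28.4, 10.0] tool offset [ -3.6 -12.6  92.5]
```

>>> {"method": "jog_arm", "body": {"offset": [[-1,-4,3],[-1,-4,10],[0,-2,16],[0,0,18],[0,0,16],[0,0,10],[0,0,5],[0,0,0]], "delta_rot": [[0.6,0,0],[0.4,0,0],[0.1,0,0],[0,0,0],[0,0,0],[0,0,0],[0,0,0],[0,0,0]], "jaw": [35,35,35,35,35,35,35,35]}}

```text
time: 26.6
tool_pos: [492.3, 32.9, 18.9]
tcp_rot: [-179.9, 0.2, -75.5]
ft_force: [0.7, 0.6, -0.9]
finger_gap: 50.7
```

```bash
python3 go.py 492.6 28.4 0
```

```text
t 26.6 tcp [492.3  32.9  18.9] rot [-1.7989e+02  1.7000e-01 -7.5500e+01] F [ 0.7  0.6 -0.9] gap 50.7 q [ -2.   0. 112.   0.  67.  73.]
rotvec fix [-0.11  0.17  0.5 ]
[492.6, 28.4, 0.0] tool offset [ 4.5  0.8 18.9]
```

>>> {"method": "jog_arm", "body": {"offset": [[2.5,0.3,3],[1,0.2,5],[0.3,0,3],[0,0,1]], "delta_rot": [[-0.1,0.1,0.4],[0,0,0],[0,0,0],[0,0,0]], "jaw": [35,35,35,35]}}

```text
time: 27.0
tool_pos: [494.7, 28.8, 8.0]
tcp_rot: [-179.8, 0.0, -75.9]
ft_force: [-0.0, -0.8, -1.5]
finger_gap: 51.0
```

```bash
python3 go.py 492.6 28.4 0
```

```text
t 27.0 tcp [494.7  28.8   8. ] rot [-179.79    0.    -75.93] F [-0.  -0.8 -1.5] gap 51.0 q [ -3.   2. 112.   0.  66.  73.]
rotvec fix [-0.21  0.    0.07]
[492.6, 28.4, 0.0] tool offset [-0.1  2.2  8. ]
```

>>> {"method": "jog_arm", "body": {"offset": [[0,1.5,2],[0,0.5,2],[0,0,1.5],[0,0,0.8]], "delta_rot": [[-0.2,0,0],[0,0,0],[0,0,0],[0,0,0]], "jaw": [35,35,35,35]}}

```text
time: 27.4
tool_pos: [493.2, 28.1, 1.8]
tcp_rot: [-179.9, -0.0, -75.9]
ft_force: [0.6, -0.4, -1.7]
finger_gap: 50.5
```

```bash
python3 go.py 492.6 28.4 0
```

```text
t 27.4 tcp [493.2  28.1   1.8] rot [-1.7995e+02 -1.0000e-02 -7.5950e+01] F [ 0.6 -0.4 -1.7] gap 50.5 q [ -3.   2. 113.   0.  65.  73.]
rotvec fix [-0.05 -0.01  0.05]
[492.6, 28.4, 0.0] tool offset [-0.4  0.5  1.8]
```

>>> {"method": "jog_arm", "body": {"offset": [[-0.4,0.4,0.8],[0,0,0.6],[0,0,0.4],[0,0,0.3]], "delta_rot": [[0,0,0],[0,0,0],[0,0,0],[0,0,0]], "jaw": [35,35,35,35]}}

```text
time: 27.8
tool_pos: [492.7, 28.5, -0.4]
tcp_rot: [-179.9, -0.0, -75.9]
ft_force: [-0.8, -0.6, -0.4]
finger_gap: 51.0
```

>>> {"method": "jog_arm", "body": {"offset": [[0,0,0.5],[0,0,0.2]], "delta_rot": [[0,0,0],[0,0,0]], "jaw": [35,35]}}

```text
time: 28.0
tool_pos: [492.9, 28.5, -0.5]
tcp_rot: [-179.9, -0.0, -75.9]
ft_force: [-1.7, 0.1, 1.8]
finger_gap: 50.8
```

>>> {"method": "jog_arm", "body": {"offset": [[0,0,0],[0,0,0],[0,0,0],[0,0,0],[0,0,-5],[0,0,-15],[0,0,-25],[0,0,-32],[0,0,-32],[0,0,-20],[0,0,-8],[0,0,0]], "delta_rot": [[0,0,0],[0,0,0],[0,0,0],[0,0,0],[0,0,0],[0,0,0],[0,0,0],[0,0,0],[0,0,0],[0,0,0],[0,0,0],[0,0,0]], "jaw": [68,75,80,80,80,80,80,80,80,80,80,90]}}

```text
time: 29.2
tool_pos: [491.9, 28.5, 142.7]
tcp_rot: [-180.0, -0.0, -75.9]
ft_force: [0.5, -0.3, -0.3]
finger_gap: 76.7
```

```bash
python3 go.py 491.2 -320.6 90
```

```text
t 29.2 tcp [491.9  28.5 142.7] rot [-1.7997e+02 -1.0000e-02 -7.5940e+01] F [ 0.5 -0.3 -0.3] gap 76.7 q [ -3.  -8. 106.   0.  82.  73.]
rotvec fix [-0.03 -0.01  0.06]
[491.2, -320.6, 90.0] tool offset [338.5  85.5  52.7]
```

>>> {"method": "jog_arm", "body": {"offset": [[10,2,0],[24,6,0],[36,9,0],[40,10,0],[40,10,0],[40,10,4],[40,10,8],[36,9,8],[28,7,8],[18,5,8],[10,3,6],[5,1,4],[0,0,0]], "delta_rot": [[0,0,0],[0,0,0],[0,0,0],[0,0,0],[0,0,0],[0,0,0],[0,0,0],[0,0,0],[0,0,0],[0,0,0],[0,0,0],[0,0,0],[0,0,0]], "jaw": [100,100,100,100,100,100,100,100,100,100,100,100,100]}}

```text
time: 30.5
tool_pos: [477.5, -322.7, 72.2]
tcp_rot: [178.8, 1.0, -75.9]
ft_force: [0.0, -0.1, 0.5]
finger_gap: 84.9
```

```bash
python3 go.py 491.2 -320.6 50; python3 - <<'E'
from meas import *
p,_=snap("top",11);q,_=snap("side",11)
crop(p,250,110,160,120,5,"pics/k1.png");crop(q,240,150,130,130,5,"pics/k2.png")
for a in[(332,185)]: 
  c,A,ct=blob(p,(100,150,90),(125,255,255),a,25);print("blue",c,A,ray("top",c,56).round(1))
E
```

```text
t 30.5 tcp [ 477.5 -322.7   72.2] rot [178.8    1.05 -75.86] F [ 0.  -0.1  0.5] gap 84.9 q [-39.  11.  95.  -0.  76.  37.]
rotvec fix [1.21 1.05 0.15]
[491.2, -320.6, 50.0] tool offset [  1.7 -14.3  21.9]
blue [332.83868502 187.66743119] 218.0 [491.7  28.4  56. ]
```

View pics/k1.png

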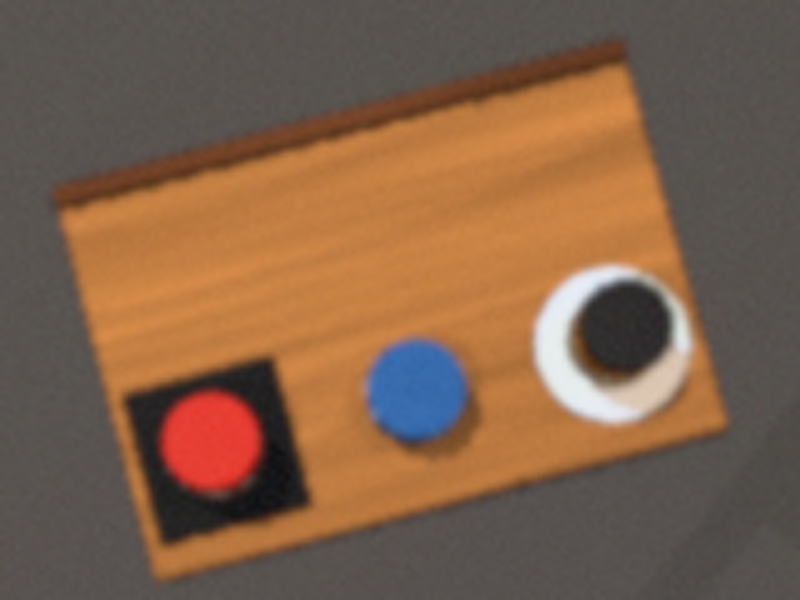

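View pics/k2.png

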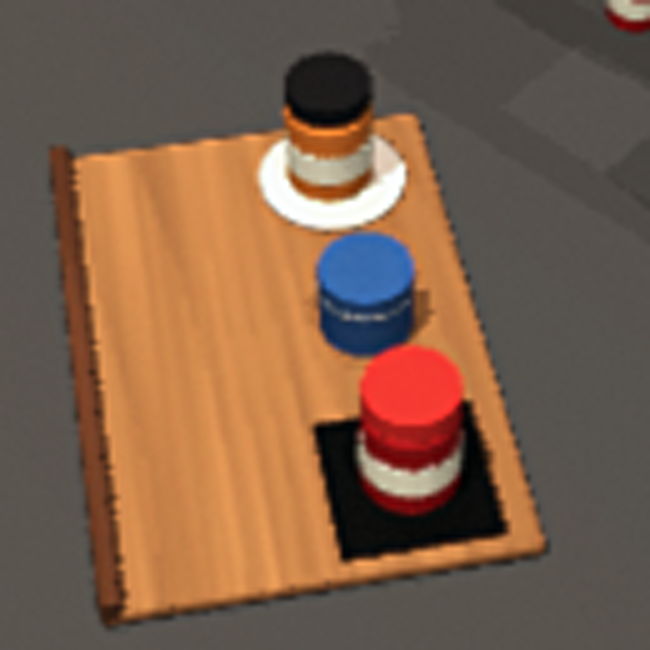

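>>> {"method": "jog_arm", "body": {"offset": [[1,-5,2],[1,-5,6],[0,-2,10],[0,0,8],[0,0,5],[0,0,2],[0,0,0]], "delta_rot": [[0.6,0.5,0],[0.4,0.4,0],[0.1,0.1,0],[0,0,0],[0,0,0],[0,0,0],[0,0,0]], "jaw": [100,100,100,100,100,100,100]}}

```text
time: 31.3
tool_pos: [493.3, -317.9, 38.7]
tcp_rot: [-179.8, -0.2, -75.5]
ft_force: [-0.3, 0.2, -0.0]
finger_gap: 85.4
```

```bash
python3 go.py 491.2 -320.6 -14
```

```text
t 31.3 tcp [ 493.3 -317.9   38.7] rot [-1.7985e+02 -1.7000e-01 -7.5520e+01] F [-0.3  0.2 -0. ] gap 85.4 q [-38.  13.  97.   0.  71.  38.]
rotvec fix [-0.15 -0.17  0.48]
[491.2, -320.6, -14.0] tool offset [ 1.9  2.8 52.7]
```

>>> {"method": "jog_arm", "body": {"offset": [[1,1,3],[0.3,0.5,8],[0,0,13],[0,0,13],[0,0,9],[0,0,4],[0,0,2],[0,0,0]], "delta_rot": [[-0.1,-0.1,0.4],[0,0,0],[0,0,0],[0,0,0],[0,0,0],[0,0,0],[0,0,0],[0,0,0]], "jaw": [100,100,100,100,100,100,100,100]}}

```text
time: 32.1
tool_pos: [491.2, -319.7, -19.0]
tcp_rot: [180.0, 0.0, -76.0]
ft_force: [0.8, 0.5, 0.1]
finger_gap: 85.3
```

```bash
python3 go.py 491.2 -320.6 -14
```

```text
t 32.1 tcp [ 491.2 -319.7  -19. ] rot [ 1.7998e+02  1.0000e-02 -7.6000e+01] F [0.8 0.5 0.1] gap 85.3 q [-38.  17.  98.  -0.  65.  38.]
rotvec fix [0.02 0.01 0.  ]
[491.2, -320.6, -14.0] tool offset [ 0.8  0.2 -5. ]
```

>>> {"method": "jog_arm", "body": {"offset": [[0.5,0,-3],[0,0,0],[0,0,0],[0,0,0],[0,0,0],[0,0,0],[0,0,0],[0,0,0]], "delta_rot": [[0,0,0],[0,0,0],[0,0,0],[0,0,0],[0,0,0],[0,0,0],[0,0,0],[0,0,0]], "jaw": [100,80,65,45,35,35,35,35]}}

```text
time: 32.9
tool_pos: [492.6, -321.2, -13.6]
tcp_rot: [-179.9, -0.1, -76.0]
ft_force: [0.7, -0.2, -1.5]
finger_gap: 51.1
```

```bash
python3 go.py 491.2 -320.6 -14
```

```text
t 32.9 tcp [ 492.6 -321.2  -13.6] rot [-1.7991e+02 -1.4000e-01 -7.5990e+01] F [ 0.7 -0.2 -1.5] gap 51.1 q [-38.  17.  98.  -0.  65.  38.]
rotvec fix [-0.09 -0.14  0.01]
[491.2, -320.6, -14.0] tool offset [-0.9  1.3  0.4]
```

>>> {"method": "jog_arm", "body": {"offset": [[0,0,-3],[0,0,-8],[0,0,-15],[0,0,-22],[0,0,-25],[0,0,-22],[0,0,-16],[0,0,-8],[0,0,-3],[0,0,0]], "delta_rot": [[0,0,0],[0,0,0],[0,0,0],[0,0,0],[0,0,0],[0,0,0],[0,0,0],[0,0,0],[0,0,0],[0,0,0]], "jaw": [35,35,35,35,35,35,35,35,35,35]}}

```text
time: 33.9
tool_pos: [493.1, -321.5, 121.3]
tcp_rot: [-179.7, -0.3, -76.0]
ft_force: [0.0, 0.7, -1.7]
finger_gap: 50.5
```

```bash
python3 go.py 493 28.7 125
```

```text
t 33.9 tcp [ 493.1 -321.5  121.3] rot [-179.75   -0.34  -75.99] F [ 0.   0.7 -1.7] gap 50.5 q [-38.   8.  93.  -0.  79.  38.]
rotvec fix [-0.25 -0.34  0.01]
[493.0, 28.7, 125.0] tool offset [-339.8  -84.7   -5.3]
```

>>> {"method": "jog_arm", "body": {"offset": [[-8,-2,-1],[-18,-4,-1],[-28,-7,-1],[-34,-9,-1],[-36,-9,-1],[-36,-9,-1],[-36,-9,0],[-36,-9,0],[-34,-8,0],[-28,-7,0],[-20,-5,0],[-12,-3,0],[-6,-2,0],[-3,-1,0],[0,0,0]], "delta_rot": [[-0.2,-0.3,0],[0,0,0],[0,0,0],[0,0,0],[0,0,0],[0,0,0],[0,0,0],[0,0,0],[0,0,0],[0,0,0],[0,0,0],[0,0,0],[0,0,0],[0,0,0],[0,0,0]], "jaw": [35,35,35,35,35,35,35,35,35,35,35,35,35,35,35]}}

```text
time: 35.4
tool_pos: [477.0, 55.0, 114.7]
tcp_rot: [178.8, 0.9, -75.7]
ft_force: [-0.2, 0.4, -1.8]
finger_gap: 50.8
```

```bash
python3 go.py 493 28.7 60
```

```text
t 35.4 tcp [477.   55.  114.7] rot [178.84   0.94 -75.71] F [-0.2  0.4 -1.8] gap 50.8 q [ -0.  -7. 108.   1.  80.  76.]
rotvec fix [1.16 0.94 0.3 ]
[493.0, 28.7, 60.0] tool offset [ 30.3 -10.1  54. ]
```

>>> {"method": "jog_arm", "body": {"offset": [[6,-4,0],[10,-3,1],[8,-2,3],[4,0,5],[2,0,4],[0,0,2],[0,0,0]], "delta_rot": [[0.5,0.4,0.1],[0.4,0.4,0.1],[0.1,0.1,0],[0,0,0],[0,0,0],[0,0,0],[0,0,0]], "jaw": [35,35,35,35,35,35,35]}}

```text
time: 36.1
tool_pos: [494.2, 22.2, 97.1]
tcp_rot: [179.8, -0.1, -76.2]
ft_force: [-1.0, 0.2, -1.4]
finger_gap: 51.1
```

```bash
python3 go.py 493 28.7 60; python3 - <<'E'
from h import *
q,_=snap("side",12);crop(q,230,60,150,190,4,"pics/l1.png")
E
```

```text
t 36.1 tcp [494.2  22.2  97.1] rot [ 1.7985e+02 -8.0000e-02 -7.6200e+01] F [-1.   0.2 -1.4] gap 51.1 q [ -3.  -5. 108.  -0.  77.  73.]
rotvec fix [ 0.15 -0.08 -0.2 ]
[493.0, 28.7, 60.0] tool offset [-6.7 -0.4 37.1]
```

View pics/l1.png

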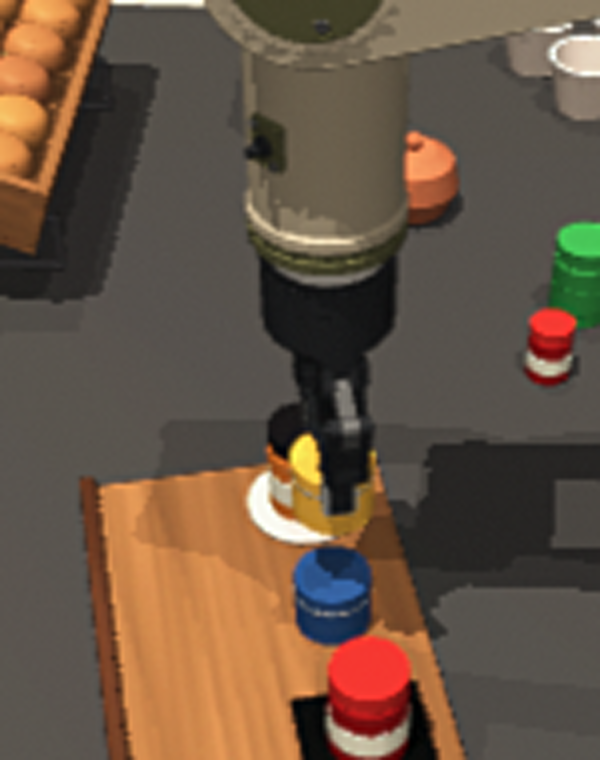

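>>> {"method": "jog_arm", "body": {"offset": [[-3,0,2],[-2,0,6],[-1,0,9],[0,0,8],[0,0,4],[0,0,1]], "delta_rot": [[0.1,0,-0.2],[0,0,0],[0,0,0],[0,0,0],[0,0,0],[0,0,0]], "jaw": [35,35,35,35,35,35]}}

```text
time: 36.75
tool_pos: [492.4, 29.6, 64.6]
tcp_rot: [180.0, -0.1, -75.9]
ft_force: [-1.0, -0.1, -1.2]
finger_gap: 51.0
```

```bash
python3 go.py 493 28.7 42.4
```

```text
t 36.75 tcp [492.4  29.6  64.6] rot [ 1.7997e+02 -6.0000e-02 -7.5880e+01] F [-1.  -0.1 -1.2] gap 51.0 q [ -2.  -3. 110.  -0.  73.  73.]
rotvec fix [ 0.03 -0.06  0.12]
[493.0, 28.7, 42.4] tool offset [ 1.  -0.4 22.2]
```

>>> {"method": "jog_arm", "body": {"offset": [[0.3,0,2],[0.2,0,4],[0,0,5],[0,0,3],[0,0,1]], "delta_rot": [[0,0,0.1],[0,0,0],[0,0,0],[0,0,0],[0,0,0]], "jaw": [35,35,35,35,35]}}

```text
time: 37.25
tool_pos: [492.8, 28.9, 48.5]
tcp_rot: [180.0, -0.1, -76.0]
ft_force: [0.9, 0.2, -1.5]
finger_gap: 50.6
```

```bash
python3 go.py 493 28.7 42.4
```

```text
t 37.25 tcp [492.8  28.9  48.5] rot [ 1.7999e+02 -7.0000e-02 -7.6000e+01] F [ 0.9  0.2 -1.5] gap 50.6 q [ -3.  -2. 111.  -0.  71.  73.]
rotvec fix [ 0.01 -0.07 -0.  ]
[493.0, 28.7, 42.4] tool offset [ 0.2 -0.1  6.1]
```

>>> {"method": "jog_arm", "body": {"offset": [[0,0,1.5],[0,0,1.5],[0,0,1],[0,0,0.7]], "delta_rot": [[0,0,0],[0,0,0],[0,0,0],[0,0,0]], "jaw": [35,35,35,35]}}

```text
time: 37.65
tool_pos: [493.0, 28.9, 43.6]
tcp_rot: [-180.0, -0.1, -76.0]
ft_force: [0.2, -0.5, -1.1]
finger_gap: 50.5
```

```bash
python3 go.py 493 28.7 42.4;python3 - <<'E'
from h import *
q,_=snap("side",13);crop(q,280,150,80,80,7,"pics/l2.png")
E
```

```text
t 37.65 tcp [493.   28.9  43.6] rot [-1.7999e+02 -8.0000e-02 -7.6010e+01] F [ 0.2 -0.5 -1.1] gap 50.5 q [ -3.  -1. 111.  -0.  70.  73.]
rotvec fix [-0.01 -0.08 -0.01]
[493.0, 28.7, 42.4] tool offset [0.2 0.1 1.2]
```

View pics/l2.png

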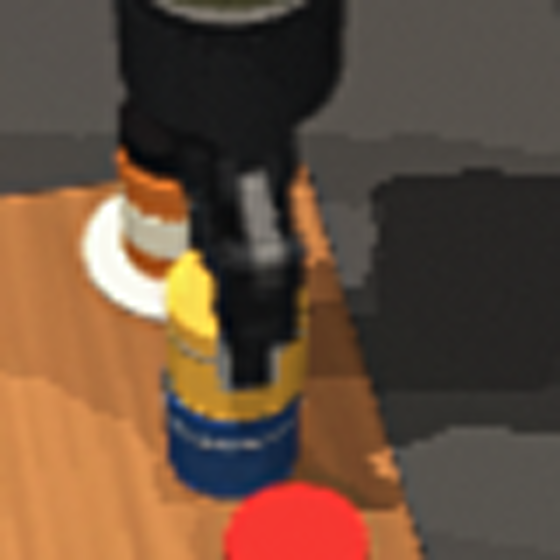

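>>> {"method": "jog_arm", "body": {"offset": [[0,0,0.6],[0,0,0.5],[0,0,0.4]], "delta_rot": [[0,0,0],[0,0,0],[0,0,0]], "jaw": [35,35,35]}}

```text
time: 38.0
tool_pos: [493.2, 28.8, 42.2]
tcp_rot: [-180.0, -0.1, -76.0]
ft_force: [-0.4, -0.5, 0.5]
finger_gap: 51.1
```

>>> {"method": "jog_arm", "body": {"offset": [[0,0,0.4],[0,0,0.2]], "delta_rot": [[0,0,0],[0,0,0]], "jaw": [35,35]}}

```text
time: 38.2
tool_pos: [493.4, 28.9, 42.2]
tcp_rot: [-180.0, -0.1, -76.0]
ft_force: [-2.0, 0.6, 1.1]
finger_gap: 50.6
```

>>> {"method": "jog_arm", "body": {"offset": [[0,0,0],[0,0,0],[0,0,0],[0,0,0],[0,0,-5],[0,0,-15],[0,0,-25],[0,0,-30],[0,0,-20],[0,0,-10],[0,0,-3],[0,0,0]], "delta_rot": [[0,0,0],[0,0,0],[0,0,0],[0,0,0],[0,0,0],[0,0,0],[0,0,0],[0,0,0],[0,0,0],[0,0,0],[0,0,0],[0,0,0]], "jaw": [68,75,80,80,80,80,80,80,80,80,80,90]}}

```text
time: 39.4
tool_pos: [492.6, 29.0, 154.5]
tcp_rot: [180.0, -0.1, -76.0]
ft_force: [0.0, -0.0, -0.4]
finger_gap: 76.6
```

```bash
python3 go.py 621 316.5 120
```

```text
t 39.4 tcp [492.6  29.  154.5] rot [ 1.800e+02 -8.000e-02 -7.601e+01] F [ 0.  -0.  -0.4] gap 76.6 q [ -3.  -8. 105.  -0.  83.  73.]
rotvec fix [ 0.   -0.08 -0.01]
[621.0, 316.5, 120.0] tool offset [-248.  -194.2   34.2]
```

>>> {"method": "jog_arm", "body": {"offset": [[-8,-6,0],[-18,-14,2],[-28,-22,4],[-34,-27,4],[-34,-27,4],[-34,-27,4],[-30,-24,4],[-22,-17,4],[-13,-10,3],[-7,-5,2],[-3,-3,0],[0,0,0]], "delta_rot": [[0,0,0],[0,0,0],[0,0,0],[0,0,0],[0,0,0],[0,0,0],[0,0,0],[0,0,0],[0,0,0],[0,0,0],[0,0,0],[0,0,0]], "jaw": [100,100,100,100,100,100,100,100,100,100,100,100]}}

```text
time: 40.6
tool_pos: [608.7, 312.0, 100.7]
tcp_rot: [178.6, -0.1, -76.1]
ft_force: [-0.9, 0.1, 0.2]
finger_gap: 85.2
```

```bash
python3 go.py 620.7 316.5 80; python3 - <<'E'
from meas import *
p,_=snap("top",14);q,_=snap("side",14)
crop(p,250,110,160,120,5,"pics/n1.png");crop(q,180,150,190,190,4,"pics/n2.png")
c,A,ct=blob(p,(22,150,150),(36,255,255),(333,184),20);print("yel",c,A,ray("top",c,100).round(1))
E
```

```text
t 40.6 tcp [608.7 312.  100.7] rot [ 1.7865e+02 -1.0000e-01 -7.6120e+01] F [-0.9  0.1  0.2] gap 85.2 q [23. 25. 75.  0. 82. 99.]
rotvec fix [ 1.35 -0.1  -0.12]
[620.7, 316.5, 80.0] tool offset [ -1.5 -13.2  20.4]
yel [333.44410723 185.77592312] 329.5 [492.   28.5 100. ]
```

View pics/n1.png

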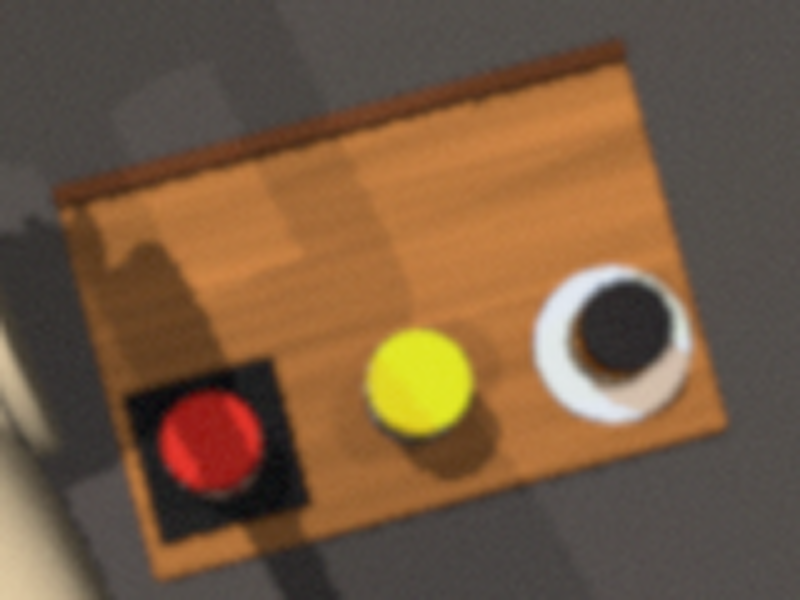

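View pics/n2.png

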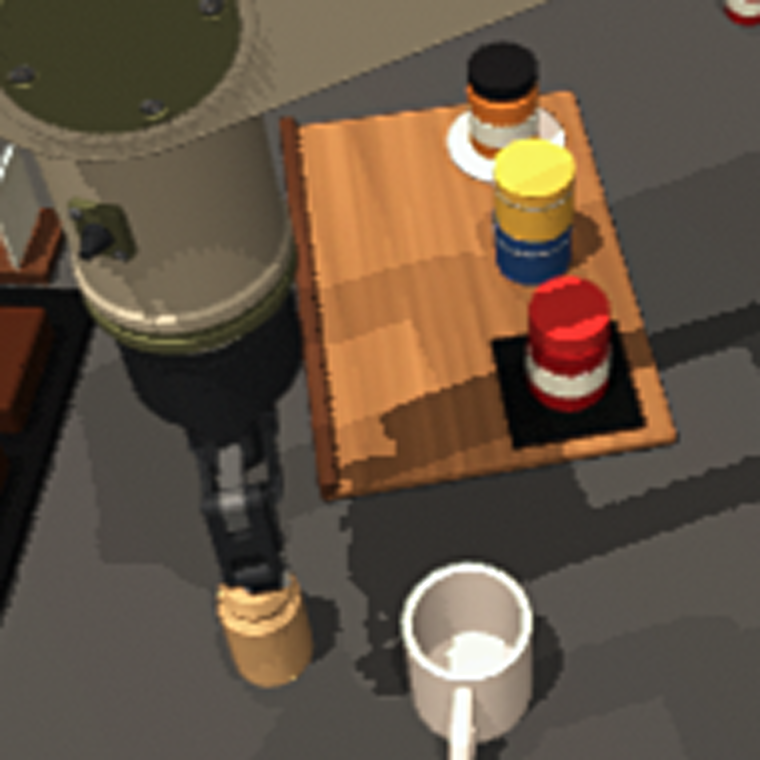

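>>> {"method": "jog_arm", "body": {"offset": [[-0.5,-5,0],[-0.5,-5,1],[0,-2,1],[0,0,0]], "delta_rot": [[0.6,0,-0.1],[0.5,0,0],[0.1,0,0],[0,0,0]], "jaw": [100,100,100,100]}}

```text
time: 41.1
tool_pos: [622.2, 312.9, 100.9]
tcp_rot: [-179.9, -0.1, -76.2]
ft_force: [-0.0, 0.3, -0.2]
finger_gap: 85.2
```

```bash
python3 go.py 620.7 316.5 60
```

```text
t 41.1 tcp [622.2 312.9 100.9] rot [-1.7987e+02 -1.0000e-01 -7.6240e+01] F [-0.   0.3 -0.2] gap 85.2 q [23. 25. 74. -0. 80. 99.]
rotvec fix [-0.13 -0.1  -0.24]
[620.7, 316.5, 60.0] tool offset [-3.9  0.7 40.9]
```

>>> {"method": "jog_arm", "body": {"offset": [[-2,0.3,3],[-1,0,9],[-0.5,0,15],[0,0,20],[0,0,20],[0,0,16],[0,0,9],[0,0,4],[0,0,0]], "delta_rot": [[-0.1,-0.1,-0.2],[0,0,0],[0,0,0],[0,0,0],[0,0,0],[0,0,0],[0,0,0],[0,0,0],[0,0,0]], "jaw": [100,100,100,100,100,100,100,100,100]}}

```text
time: 42.0
tool_pos: [618.9, 315.9, -5.2]
tcp_rot: [179.8, -0.0, -76.0]
ft_force: [-0.6, -0.2, 0.1]
finger_gap: 85.3
```

```bash
python3 go.py 620.7 316.5 -5; python3 - <<'E'
from h import *
q,_=snap("side",15);crop(q,200,240,100,100,6,"pics/o1.png")
E
```

```text
t 42.0 tcp [618.9 315.9  -5.2] rot [ 1.798e+02 -2.000e-02 -7.601e+01] F [-0.6 -0.2  0.1] gap 85.3 q [23. 31. 78.  0. 71. 99.]
rotvec fix [ 0.2  -0.02 -0.01]
[620.7, 316.5, -5.0] tool offset [-0.1 -1.9 -0.2]
```

View pics/o1.png

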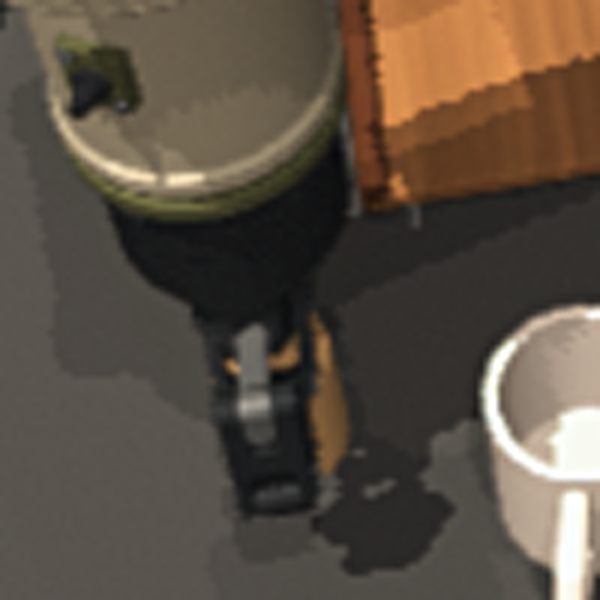

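>>> {"method": "jog_arm", "body": {"offset": [[0,-1.3,0],[0,0,0],[0,0,0],[0,0,0],[0,0,0],[0,0,0],[0,0,0],[0,0,0],[0,0,0]], "delta_rot": [[0.2,0,0],[0,0,0],[0,0,0],[0,0,0],[0,0,0],[0,0,0],[0,0,0],[0,0,0],[0,0,0]], "jaw": [100,80,60,40,28,28,28,28,28]}}

```text
time: 42.95
tool_pos: [623.2, 317.4, -0.5]
tcp_rot: [-179.6, 0.0, -76.0]
ft_force: [-0.6, 0.1, 0.4]
finger_gap: 42.7
```

```bash
python3 go.py 620.7 316.5 -5; python3 - <<'E'
from h import *
q,_=snap("side",16);crop(q,200,240,100,100,6,"pics/o2.png")
E
```

```text
t 42.95 tcp [ 6.232e+02  3.174e+02 -5.000e-01] rot [-1.796e+02  3.000e-02 -7.602e+01] F [-0.6  0.1  0.4] gap 42.7 q [23. 31. 78. -0. 71. 99.]
rotvec fix [-0.4   0.03 -0.02]
[620.7, 316.5, -5.0] tool offset [0.3 2.7 4.5]
```

View pics/o2.png

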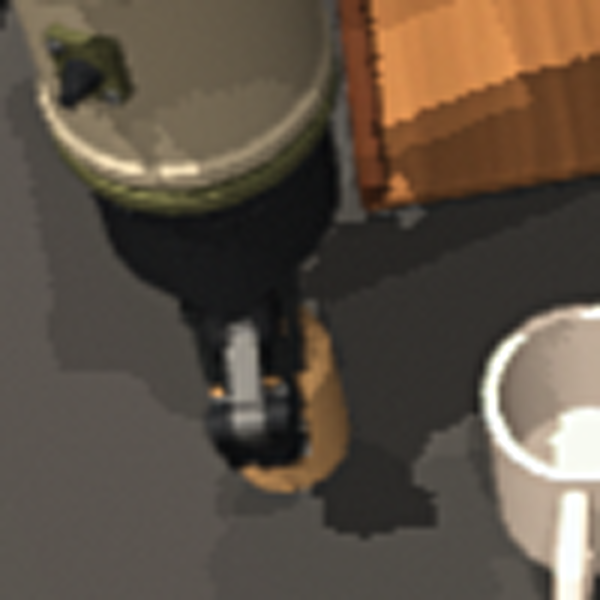

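>>> {"method": "jog_arm", "body": {"offset": [[0,0,0],[0,0,0],[0.2,2,1],[0,0.5,0.5],[0,0,0]], "delta_rot": [[0,0,0],[0,0,0],[-0.3,0,0],[0,0,0],[0,0,0]], "jaw": [62,62,62,62,62]}}

```text
time: 43.5
tool_pos: [620.9, 316.7, -1.8]
tcp_rot: [-179.9, 0.0, -76.0]
ft_force: [-0.3, 0.5, -0.6]
finger_gap: 52.8
```

```bash
python3 go.py 620.7 316.5 -5
```

```text
t 43.5 tcp [620.9 316.7  -1.8] rot [-1.7989e+02  4.0000e-02 -7.6010e+01] F [-0.3  0.5 -0.6] gap 52.8 q [23. 31. 78.  0. 71. 99.]
rotvec fix [-0.11  0.04 -0.01]
[620.7, 316.5, -5.0] tool offset [0.1 0.3 3.2]
```

>>> {"method": "jog_arm", "body": {"offset": [[0,0,0],[0,0,0],[0,0,0],[0,0,0],[0,0,0]], "delta_rot": [[0,0,0],[0,0,0],[0,0,0],[0,0,0],[0,0,0]], "jaw": [40,28,28,28,28]}}

```text
time: 44.0
tool_pos: [621.1, 316.6, -1.5]
tcp_rot: [-179.9, 0.0, -76.0]
ft_force: [-0.6, 0.7, -0.1]
finger_gap: 42.7
```

```bash
python3 go.py 620.7 316.5 -5
```

```text
t 44.0 tcp [621.1 316.6  -1.5] rot [-1.7987e+02  3.0000e-02 -7.6020e+01] F [-0.6  0.7 -0.1] gap 42.7 q [23. 31. 78.  0. 71. 99.]
rotvec fix [-0.13  0.03 -0.02]
[620.7, 316.5, -5.0] tool offset [-0.   0.4  3.5]
```

>>> {"method": "jog_arm", "body": {"offset": [[0,0,-3],[0,0,-8],[0,0,-15],[0,0,-22],[0,0,-25],[0,0,-18],[0,0,-10],[0,0,-4],[0,0,0]], "delta_rot": [[0,0,0],[0,0,0],[0,0,0],[0,0,0],[0,0,0],[0,0,0],[0,0,0],[0,0,0],[0,0,0]], "jaw": [28,28,28,28,28,28,28,28,28]}}

```text
time: 44.9
tool_pos: [620.7, 316.6, 112.9]
tcp_rot: [-179.8, 0.0, -76.0]
ft_force: [-0.6, 0.0, -1.1]
finger_gap: 42.6
```

```bash
python3 go.py 598.8 55.0 100;python3 - <<'E'
from h import *
q,_=snap("side",17);crop(q,200,190,100,130,5,"pics/o3.png")
E
```

```text
t 44.9 tcp [620.7 316.6 112.9] rot [-1.7982e+02  5.0000e-02 -7.6010e+01] F [-0.6  0.  -1.1] gap 42.6 q [23. 25. 74.  0. 81. 99.]
rotvec fix [-0.18  0.05 -0.01]
[598.8, 55.0, 100.0] tool offset [248.6  84.5  12.4]
```

View pics/o3.png

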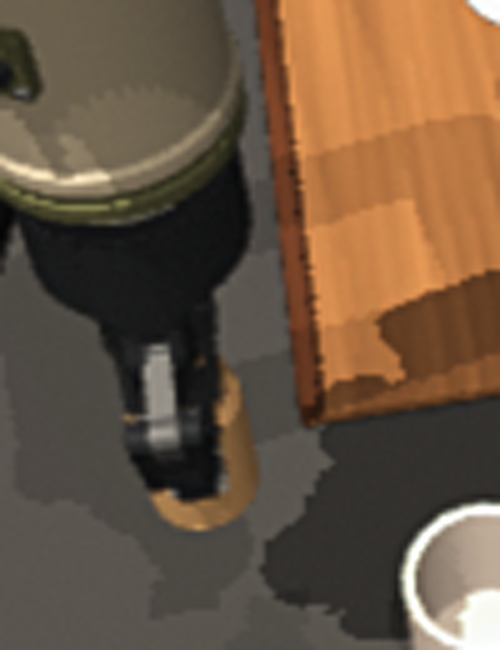

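>>> {"method": "jog_arm", "body": {"offset": [[8,3,0],[18,6,0],[27,9,0],[32,11,0],[34,11,0],[34,11,0],[32,11,0],[26,9,0],[18,6,0],[10,3,0],[5,2,0],[2,1,0],[0,0,0]], "delta_rot": [[0,0,0],[0,0,0],[0,0,0],[0,0,0],[0,0,0],[0,0,0],[0,0,0],[0,0,0],[0,0,0],[0,0,0],[0,0,0],[0,0,0],[0,0,0]], "jaw": [28,28,28,28,28,28,28,28,28,28,28,28,28]}}

```text
time: 46.25
tool_pos: [586.7, 42.7, 95.9]
tcp_rot: [178.7, 0.1, -76.0]
ft_force: [0.4, 0.3, -1.7]
finger_gap: 42.4
```

```bash
python3 go.py 598.9 55.2 30
```

```text
t 46.25 tcp [586.7  42.7  95.9] rot [ 1.7871e+02  1.2000e-01 -7.5960e+01] F [ 0.4  0.3 -1.7] gap 42.4 q [-1. 11. 92. -0. 78. 75.]
rotvec fix [1.29 0.12 0.04]
[598.9, 55.2, 30.0] tool offset [ -9.  -16.4  65.6]
```

>>> {"method": "jog_arm", "body": {"offset": [[-3,-5,0],[-3,-6,0],[-1,-3,2],[0,-1,2],[0,0,0],[0,0,0]], "delta_rot": [[0.6,0.1,0],[0.4,0,0],[0.1,0,0],[0,0,0],[0,0,0],[0,0,0]], "jaw": [28,28,28,28,28,28]}}

```text
time: 46.85
tool_pos: [601.0, 57.9, 91.2]
tcp_rot: [179.9, 0.1, -75.7]
ft_force: [-0.2, 1.2, -1.0]
finger_gap: 42.5
```

```bash
python3 go.py 598.9 55.2 30
```

```text
t 46.85 tcp [601.   57.9  91.2] rot [ 1.7995e+02  6.0000e-02 -7.5700e+01] F [-0.2  1.2 -1. ] gap 42.5 q [ 1. 12. 91.  0. 77. 76.]
rotvec fix [0.05 0.06 0.3 ]
[598.9, 55.2, 30.0] tool offset [ 2.2  2.7 61.2]
```

>>> {"method": "jog_arm", "body": {"offset": [[1,1.5,3],[0.5,0.5,8],[0,0,14],[0,0,14],[0,0,10],[0,0,5],[0,0,2]], "delta_rot": [[0,0,0.3],[0,0,0],[0,0,0],[0,0,0],[0,0,0],[0,0,0],[0,0,0]], "jaw": [28,28,28,28,28,28,28]}}

```text
time: 47.55
tool_pos: [597.7, 55.2, 28.6]
tcp_rot: [179.8, 0.1, -76.1]
ft_force: [-0.1, -0.1, -2.1]
finger_gap: 42.9
```

```bash
python3 go.py 598.9 55.2 10.5
```

```text
t 47.55 tcp [597.7  55.2  28.6] rot [ 1.7979e+02  9.0000e-02 -7.6070e+01] F [-0.1 -0.1 -2.1] gap 42.9 q [ 0. 16. 94.  0. 70. 76.]
rotvec fix [ 0.21  0.09 -0.07]
[598.9, 55.2, 10.5] tool offset [ 0.4 -1.3 18.1]
```

>>> {"method": "jog_arm", "body": {"offset": [[0.2,-0.8,2],[0,-0.3,4],[0,0,4],[0,0,2],[0,0,0.5]], "delta_rot": [[0.1,0,0],[0,0,0],[0,0,0],[0,0,0],[0,0,0]], "jaw": [28,28,28,28,28]}}

```text
time: 48.05
tool_pos: [599.7, 55.4, 15.8]
tcp_rot: [180.0, 0.1, -76.1]
ft_force: [-0.8, 0.4, -1.4]
finger_gap: 42.3
```

```bash
python3 go.py 598.9 55.2 10.5
```

```text
t 48.05 tcp [599.7  55.4  15.8] rot [ 1.7998e+02  7.0000e-02 -7.6060e+01] F [-0.8  0.4 -1.4] gap 42.3 q [ 0. 17. 94.  0. 69. 76.]
rotvec fix [ 0.02  0.07 -0.06]
[598.9, 55.2, 10.5] tool offset [0.  0.8 5.3]
```

>>> {"method": "jog_arm", "body": {"offset": [[0,0.6,1.3],[0,0,1.3],[0,0,0.9],[0,0,0.6]], "delta_rot": [[0,0,0],[0,0,0],[0,0,0],[0,0,0]], "jaw": [28,28,28,28]}}

```text
time: 48.45
tool_pos: [599.6, 55.3, 12.1]
tcp_rot: [-180.0, 0.1, -76.1]
ft_force: [-0.3, 0.4, -1.7]
finger_gap: 42.8
```

```bash
python3 go.py 598.9 55.2 10.5
```

```text
t 48.45 tcp [599.6  55.3  12.1] rot [-1.7995e+02  5.0000e-02 -7.6060e+01] F [-0.3  0.4 -1.7] gap 42.8 q [ 0. 17. 95.  0. 68. 76.]
rotvec fix [-0.05  0.05 -0.06]
[598.9, 55.2, 10.5] tool offset [-0.1  0.7  1.6]
```

>>> {"method": "jog_arm", "body": {"offset": [[0,0.5,0.7],[0,0.2,0.5],[0,0,0.4],[0,0,0.3]], "delta_rot": [[0,0,0],[0,0,0],[0,0,0],[0,0,0]], "jaw": [28,28,28,28]}}

```text
time: 48.85
tool_pos: [599.1, 55.1, 10.4]
tcp_rot: [-179.9, 0.0, -76.1]
ft_force: [-1.8, -0.7, 3.1]
finger_gap: 42.6
```

Contact. Release, rise and move clear.

>>> {"method": "jog_arm", "body": {"offset": [[0,0,0],[0,0,0],[0,0,0],[0,0,0],[0,0,0],[0,0,-5],[0,0,-15],[0,0,-25],[0,0,-32],[0,0,-32],[0,0,-22],[0,0,-10],[0,0,-4],[0,0,0]], "delta_rot": [[0,0,0],[0,0,0],[0,0,0],[0,0,0],[0,0,0],[0,0,0],[0,0,0],[0,0,0],[0,0,0],[0,0,0],[0,0,0],[0,0,0],[0,0,0],[0,0,0]], "jaw": [60,70,80,85,85,85,85,85,85,85,85,85,85,85]}}

```text
time: 50.25
tool_pos: [599.7, 54.9, 168.7]
tcp_rot: [-179.7, -0.0, -76.1]
ft_force: [0.0, -1.0, -0.7]
finger_gap: 72.7
```

>>> {"method": "jog_arm", "body": {"offset": [[10,0,0],[22,0,0],[32,0,0],[36,0,0],[36,0,0],[36,0,0],[32,0,0],[22,0,0],[12,0,0],[5,0,0],[0,0,0]], "delta_rot": [[0,0,0],[0,0,0],[0,0,0],[0,0,0],[0,0,0],[0,0,0],[0,0,0],[0,0,0],[0,0,0],[0,0,0],[0,0,0]], "jaw": [85,85,85,85,85,85,85,85,85,85,85]}}

```text
time: 51.35
tool_pos: [650.6, -193.1, 147.8]
tcp_rot: [178.9, 0.7, -76.0]
ft_force: [-0.4, 0.2, 0.0]
finger_gap: 72.6
```

```bash
python3 go.py; python3 - <<'E'
from meas import *
p,_=snap("top",18);q,_=snap("side",18)
crop(p,250,110,160,120,5,"pics/q1.png");crop(q,230,140,160,150,5,"pics/q2.png")
E
```

```text
t 51.35 tcp [ 650.6 -193.1  147.8] rot [178.9    0.69 -76.01] F [-0.4  0.2  0. ] gap 72.6 q [-21.  22.  73.  -0.  86.  55.]
rotvec fix [ 1.1   0.69 -0.  ]
```

View pics/q1.png

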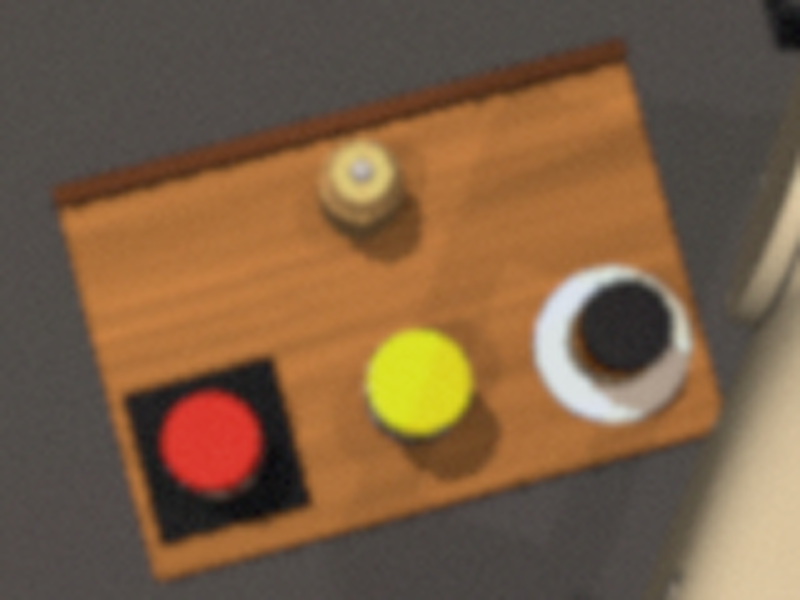

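View pics/q2.png

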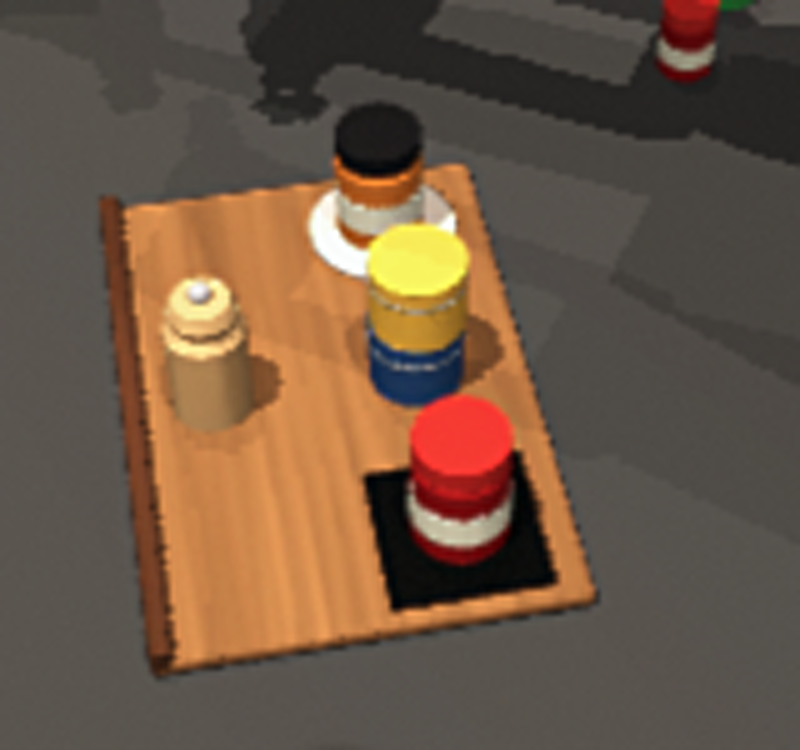

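View pics/side18.png

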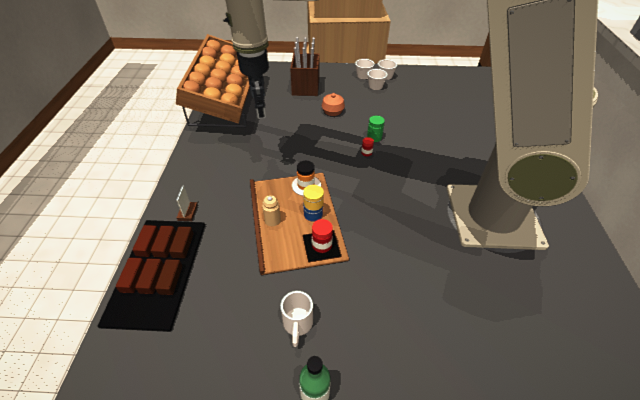

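>>> {"method": "jog_arm", "body": {"offset": [[0,0,-5],[0,0,0],[0,0,0]], "delta_rot": [[0,0,0],[0,0,0],[0,0,0]], "jaw": [85,85,85]}}

```text
time: 51.75
tool_pos: [651.3, -188.9, 154.5]
tcp_rot: [179.0, 0.7, -75.7]
ft_force: [0.1, 0.5, 0.8]
finger_gap: 72.3
```

```bash
python3 - <<'E'
from meas import *
p,_=load("top",18)
print("mill top",ray("top",(322.4,144.2),98).round(1),"side",ray("side",(230+199/5,140+292/5),98).round(1),"target 598.5 55.1")
for n,lo,hi,near,r,z in[("yel",(22,150,150),(36,255,255),(333,184),20,100),("jam",(0,180,120),(8,255,255),(292,198),20,90),("honey",(0,0,0),(180,120,70),(375,175),14,90)]:
    c,A,_=blob(p,lo,hi,near,r);print(n,c.round(1),ray("top",c,z).round(1))
for n in("top","side"):
    a=load(n,0)[0].astype(int);b=load(n,18)[0].astype(int)
    s=(slice(165,205),slice(188,235)) if n=="top" else (slice(290,350),slice(278,318))
    print("mug diff",n,np.abs(a[s]-b[s]).mean().round(2))
E
```

```text
mill top [598.7  54.   98. ] side [599.1  57.   98. ] target 598.5 55.1
yel [333.4 185.8] [492.   28.7 100. ]
jam [291.7 197.7] [464.8 134.2  90. ]
honey [374.7 175. ] [518.5 -77.4  90. ]
mug diff top 16.02
mug diff side 0.56
```

```bash
python3 - <<'E'
from h import *
print(r.hand_in())
E
```

```text
the job is handed in; nothing more can be done
None
```

I set out all five things in the order asked and handed the job in at about 52 s. Each stands upright in its place, and I lowered each to light contact (about 1–6 N) before letting go.

| Thing | Last position, top camera (x, y mm) | Target (x, y mm) |
|---|---|---|
| Honey jar on round coaster | (518.5, -77.4) | (518.3, -78.8) |
| Jam jar on square coaster | (464.8, 134.2) | (465.4, 133.6) |
| Blue tin | (491.7, 28.4), before the yellow tin went on | (491.8, 28.2) |
| Yellow tin on blue | (492.0, 28.7) | over the blue tin |
| Mill, 11 cm behind the tins | (598.7, 54.0); side camera (599.1, 57.0) | (598.5, 55.1) |

Some checks disagreed:
- **Cameras:** they differ by up to about 3 mm in y, as with the mill.
- **Finger height:** in the camera views the fingertips sat about 30 mm higher than the reported tool height implies. I set the grasp heights from the views and worked from relative heights after that.
- **Mug:** the side view shows it unmoved. The top-view comparison over the mug came out different; I put that down to shadow and brightness and did not look into it further.
- **Oil bottle:** I never went near it. In the last side picture it stands where it did at the start, but I didn't measure it.

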